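# Change the pistons on an indexing bench drill

### The arm

A 6-joint arm with a two-finger parallel gripper is mounted at the origin on the work surface. World frame = base frame: x ahead of the robot, y to its left, z up, the work surface at z = 0. Lengths are in m, angles in rad, forces in N, time in s.
With the tool pointing down it reaches from about 0.4 to 0.825 m from the base axis. Payload 7 kg.
Tool frame: the origin (TCP) lies between the finger pads; the fingertips stand 25 mm ahead of it and the grasp point (between the pads) lies 6 mm ahead of it (tcp_to_tips is the distance from the TCP to the fingertips, in m); z points along the fingers, y is the direction in which the jaws open and shut (so a half turn about z gives the same grasp; the last joint's range is limited). The gripper opens to 88 mm and grips with 3 to 60 N. Pads are 19 mm wide; open, the fingers measure 130 mm over their backs; the gripper's body (78 mm by 193 mm) begins 47 mm behind the grasp point.
Start: joints at [-1.048, 0.359, 0.012, 0, -1.224, -0.288], TCP at [0.157, -0.656, 0.252] pointing down, gripper open.
Joint ranges: [-3.07, 3.07], [-1.43, 2.12], [-1.02, 1.25], [-3.03, 1.67], [-3.05, -0], [-3.03, 3.03]. Speed limits (rad/s): [2.39, 2.39, 3.01, 3.14, 3.14, 3.14].

### API

Orientations are given as a rotation vector (axis times angle).
In Python, from rig import get_obs, capture, sign_off, find_in, outline_of, tcp_to_tips gives the robot as it stands.
- The arm moves only by the tool step_arm, never from a script. Its argument "deltas" is a list of rows, each a list of 2 entries, a list of its own where there are three numbers: the shift along the tool's x, y, z in m, then the turn about the tool's z in rad. A call has 1 to 5 rows; each row is the pose to reach, as a shift and turn from the pose commanded when the call began, along the tool's axes at that moment; what a row does not reach only later rows make up. A row lasts 1/10 s, in which the tool goes at most 50 mm and 8.59 degrees, less where a joint would pass 70% of its speed; a pose out of reach is approached as far as the arm can. A call with a gripper value outside its range is refused whole. "claw" is the finger opening in m, from 0 to 0.0876, set as the call begins (left out, the last holds). The fingers move at their own pace and stop on an object; the grip force is fixed at half the most. Time passes only in rows, so rows that repeat a pose let the fingers close. It gives the time, the measured TCP pose, the force and the opening at its end, in the units of the state.
- get_obs(): the state, without advancing time (a new reading comes with each control period).
- capture(name): name is "scene" or "top" or "wrist"; returns a dict with "image" (384x512x3 uint8, red, green, blue), "intrinsics" (3x3 intrinsics, pixels), "view" (4x4, takes a point from world to camera coordinates); the wrist camera has in their place "T_tool_cam" (4x4, takes a point from camera to tool coordinates, whose origin is the TCP and whose axes are the flange's). Camera axes: x right, y down, z forward; pixel columns grow to the right and rows downward; lengths in m; the calibration is good to about 2 mm. A picture is of the moment at which its call begins: read the wrist's pose just before it. There is no depth.
- sign_off(): hands the job in, once; it reports no verdict.
Trained networks look in a picture, given as the dict that the camera call returned (one of the last four; its "shot" number tells which), for a name from the list of things; names that differ only in an ending like _2 or _b are one class to them, and where a whole thing is asked for, a point or a joint stands for the part that bears it (a point fixed in the world has none). Each returns a list of dicts, best first, with "confidence" (0 to 1); they miss things now and then, are a little off and sometimes report something else, mostly with a low value. They report only what shows in the picture. A call takes as long as a camera call. They do not tell look-alikes from the thing itself.
- find_in(label, picture): "extent" ([centre column, centre row, width, height] in pixels, round what is visible of it).
- outline_of(label, picture): "region" (384x512 bool, what is visible of it) and "extent" ([centre column, centre row, width, height] in pixels, round what is visible of it).
The state is a dict: "clock": time; "joints": joint angles; "qd": joint speeds; "joint_torque": joint torques, N m; "ee_pos": TCP position; "ee_rot": TCP orientation; "ft_force": force on the tool from outside, world axes, zero at the start; "moment": the same for the moment, N m; "gripper_width": opening from 0.0 (shut) to 1.0 (fully open).
Only numpy, scipy, OpenCV 4.12 (cv2) and the standard library are available. Lean on these libraries where they do the work, as an engineer would, in place of code of your own. Each camera call takes 0.05 s, during which the arm holds its last target. There are 200 camera calls.

### The job

The piston under the bench drill is finished and the next ones stand on the rubber mat: put the gearbox selector into neutral (the bar mark; lift the sprung knob, turn it and let it drop in), swing the drill arm out to its far stop, stand the finished piston upright in the steel tray, and stand every piston from the mat upright in a nest of its own on the index table, choosing the nests so that one of these will be under the drill after the next step. Then lift the index plunger, turn the table one hole anticlockwise (seen from above) and let the plunger drop home, swing the arm fully back in over the table, and last of all put the selector into low gear (the single dot). Leave the rest of the bench as it is.

Things in the scene. Friction and masses are not known exactly. Their poses are not given: they have to be found in the camera images.
- selector_knob (a point): Gear selector on the low grey gearbox: black bar knob 52 long, 16 thick, 34 high (mm), white line on its pointer end. Point: on its vertical shaft, mid-height of the bar, 93 mm above the bench when down (steel lugs below it reach 69). x axis = pointer direction: pinch across y. Sprung down; lifted 13 mm or more it turns freely. Marks: two dots high, bar neutral, one dot low gear.
- selector (a joint): Angle of the selector, rad, anticlockwise seen from above: 0 high gear (where it starts), 1.047 neutral, 2.094 low gear; limits -0.08 and 2.17; play in a detent 0.07; very little friction.
- selector_pull (a joint): Lift of the selector knob, m: 0 dropped into a detent, 0.011 resting on a lug, 0.018 fully up. Spring 5.4 N at 0, 11 N fully up; it drops by itself when let go.
- plunger_knob (a point): Black round knob of the index plunger, 30 mm diameter, 30 high, on the table's rim, 125 mm from its axis. Point: its centre, 102 mm above the bench when down; the boss below ends at 73. Lifted 15 mm or more, it is carried round the table's axis and the table turns with it. Let go within 3 mm of a hole, the spring drives the round-nosed pin home.
- plunger (a joint): Lift of the plunger, m: 0 pin fully home in a hole, 0.014 pin riding on top of the base ring between holes, 0.024 fully up. The spring needs 6 N to start and 12 N fully up.
- index_table (a joint): Angle of the index table, rad, anticlockwise seen from above, 0 at the start; holes every 1.5708; play when locked 0.012. Turning resistance 0.2 N m (about 2 N at the plunger).
- drill: Grey drilling machine, fixed. Origin on the bench, on the index table's axis; z up. In its axes (mm): table radius 114, top at z 60, on a base of radius 150, 40 high; plunger at 135 degrees from x, next hole 225; gearbox x -90 to 210, y 180 to 330, 55 high; the arm turns about the column at (150, 200), 195 from the handle; work station under the drill at (0, 75).
- nest0 (a point): Centre of the floor of nest 0 on the index table: round seat 62 mm inside (6 wider than a piston), rim 74 mm outside, 7 high; floor 60 mm above the bench. The four nests lie 75 mm from the table's axis and turn with it. One hole anticlockwise brings nest 0 under the drill.
- nest1 (a point): The same of nest 1, which starts at the work station with the finished piston in it.
- nest2 (a point): The same of nest 2.
- nest3 (a point): The same of nest 3.
- drill_arm (a joint): Angle of the drill arm on its column, rad: 0 swung in against its stop, drill over the work station; grows clockwise seen from above; 1.5 swung out against its far stop, clear of the table. It starts nearly in, and stays where it is left. Resistance 0.45 N m (about 2.5 N at the handle).
- drill_handle (a point): Centre of the upright black handle on the drill head at the arm's end, 26 mm in diameter, 56 mm high, 306 mm above the bench (the drill head below it, 60 mm in diameter, ends at 277 mm). The drill is straight below it, its tip 128 mm above the bench.
- finished_centre (a point): Aluminium piston, a cylinder 56 mm in diameter, 55 mm high, about 0.22 kg, standing crown up. The finished one: at the start it is in nest 1 under the drill. This point is its centre, half-way up (27.5 mm over its foot).
- piston1_centre (a point): Aluminium piston, a cylinder 56 mm in diameter, 55 mm high, about 0.22 kg, standing crown up. One of the two or three new ones that start on the mat. This point is its centre, half-way up. The mat is black, 280 x 110 mm, 1 mm thick.
- piston2_centre (a point): Aluminium piston, a cylinder 56 mm in diameter, 55 mm high, about 0.22 kg, standing crown up. One of the two or three new ones that start on the mat. This point is its centre, half-way up. The mat is black, 280 x 110 mm, 1 mm thick.
- piston3_centre (a point): Aluminium piston, a cylinder 56 mm in diameter, 55 mm high, about 0.22 kg, standing crown up. One of the two or three new ones that start on the mat. This point is its centre, half-way up. The mat is black, 280 x 110 mm, 1 mm thick.
- tray_in (a point): Centre of the inner floor (3 mm above the bench) of the flat steel tray for finished pistons, right of the machine: 150 mm along its x, 140 mm along its y, walls 3 mm thick, rim 20 mm above the bench. Fixed.
- conrod: Bystander, to be left alone: a steel connecting rod lying flat, 140 long, 18 thick, in front of the gearbox (mm).
- caliper: Bystander, to be left alone: a caliper lying flat, 210 long, 12 thick, beside the mat on the robot's side (mm).
- mallet: Bystander, to be left alone: a hammer lying flat, 280 long, to the left of the gearbox (mm).
- gudgeon: Bystander, to be left alone: a steel gudgeon pin standing on end, 16 diameter, 46 high, between the conrod and the index table (mm).
- rings_box: Bystander, to be left alone: a cardboard box of piston rings, 90 x 90 x 22, front left (mm).
Things that resemble listed ones, but are neither listed nor needed, are in the scene too. Leave any yellow look-alike of the part that bears finished_centre alone.

How it is judged:
On the way, in this order (a step that is already met when the one before it is completed fails the run):
1. the selector is turned to neutral and has dropped into its detent (value of joint selector between 0.9272 and 1.1672 rad and value of joint selector_pull below 0.002 m), for 0.2 s.
2. the drill arm is swung out to its far stop (value of joint drill_arm above 1.4 rad), for 0.2 s.
3. the finished piston stands in the tray and every new piston in a nest of its own (((horizontal distance between piston1_centre and nest0 below 0.006 m and z of piston1_centre in the frame of nest0 between 0.024 and 0.031 m) or (horizontal distance between piston1_centre and nest1 below 0.006 m and z of piston1_centre in the frame of nest1 between 0.024 and 0.031 m) or (horizontal distance between piston1_centre and nest2 below 0.006 m and z of piston1_centre in the frame of nest2 between 0.024 and 0.031 m) or (horizontal distance between piston1_centre and nest3 below 0.006 m and z of piston1_centre in the frame of nest3 between 0.024 and 0.031 m)) and angle between each of piston1_centre, piston2_centre, piston3_centre, finished_centre's own z axis and vertical below 0.08 rad and ((horizontal distance between piston2_centre and nest0 below 0.006 m and z of piston2_centre in the frame of nest0 between 0.024 and 0.031 m) or (horizontal distance between piston2_centre and nest1 below 0.006 m and z of piston2_centre in the frame of nest1 between 0.024 and 0.031 m) or (horizontal distance between piston2_centre and nest2 below 0.006 m and z of piston2_centre in the frame of nest2 between 0.024 and 0.031 m) or (horizontal distance between piston2_centre and nest3 below 0.006 m and z of piston2_centre in the frame of nest3 between 0.024 and 0.031 m)) and ((horizontal distance between piston3_centre and nest0 below 0.006 m and z of piston3_centre in the frame of nest0 between 0.024 and 0.031 m) or (horizontal distance between piston3_centre and nest1 below 0.006 m and z of piston3_centre in the frame of nest1 between 0.024 and 0.031 m) or (horizontal distance between piston3_centre and nest2 below 0.006 m and z of piston3_centre in the frame of nest2 between 0.024 and 0.031 m) or (horizontal distance between piston3_centre and nest3 below 0.006 m and z of piston3_centre in the frame of nest3 between 0.024 and 0.031 m)) and x of finished_centre in the frame of tray_in between -0.06 and 0.06 m and y of finished_centre in the frame of tray_in between -0.05 and 0.05 m and z of finished_centre in the frame of tray_in between 0.024 and 0.031 m), for 0.2 s.
4. the table is turned one hole anticlockwise and the plunger has dropped home (value of joint index_table between 1.5408 and 1.6008 rad and value of joint plunger below 0.002 m), for 0.2 s.
5. the drill arm is fully back in over the table (value of joint drill_arm below 0.05 rad), for 0.2 s.
At the end, for the whole second after the job is handed in: Selector dropped into low (0.12 rad, 2 mm), arm in (0.05 rad), table one hole on (0.03 rad) with plunger home (2 mm); finished piston upright on the tray's floor (60 by 50 mm off centre); every new piston upright in a nest (6 mm), one under the drill (18 mm); all at rest (all of step 3 and all of step 4 and value of joint selector between 1.9744 and 2.2144 rad and value of joint selector_pull below 0.002 m and value of joint drill_arm below 0.05 rad and horizontal distance between any of piston1_centre, piston2_centre, piston3_centre and drill_handle below 0.018 m and linear speed of each of piston1, piston2, piston3, finished below 0.02 m/s); the robot touches nothing.
It fails at once if something else on the bench is shifted by more than 40 mm (distance of any of conrod, caliper, mallet, gudgeon, rings_box from where it was at the start of the episode above 0.04 m).
Of piston1, piston2, piston3 only 2 to 3 are there at a start; the rules pass over those that are not, and their reading is None.
At some moment in a run one of piston1, piston2, piston3, finished may be knocked a few centimetres aside while the robot is not near it.
It also fails if it takes over 208 s, if anything falls off the work surface, if the arm or the gripper's body presses on something with over 40 N, if the wrist force passes 120 N, or if a joint passes its speed limit or range.

## Working session

There is one attempt and no reset: what is moved stays moved. The work goes in short steps, Python scripts to look and compute and a tool call to move; the robot and the scene stay as the last step left them, time stands still between calls to the robot, and variables do not carry over. Pictures are saved under pics/ and viewed, about 12 in all and at most 16, crops included, and the job is handed in when it is done.

Besides the shell and the picture viewer there is one more tool, called after "Request:" by a JSON object that holds its "method" and its "body". step_arm: Moves the arm, as the interface text tells. Its arguments: {"type":"object","properties":{"deltas":{"type":"array","items":{"type":"array"}},"claw":{"type":"number"}},"required":["deltas"]}

```bash
mkdir -p pics; ls; cat > h.py <<'E'
import numpy as np, cv2
from rig import *
from scipy.spatial.transform import Rotation as R
def shot(n,fn=None,scale=1.5):
    o=get_obs(); p=capture(n)
    if n=='wrist':
        T=np.eye(4);T[:3,:3]=R.from_rotvec(o['ee_rot']).as_matrix();T[:3,3]=o['ee_pos']
        p['c2w']=T@np.array(p['T_tool_cam'])
    else: p['c2w']=np.linalg.inv(np.array(p['view']))
    if fn: cv2.imwrite('pics/'+fn,cv2.resize(p['image'][:,:,::-1],None,fx=scale,fy=scale,interpolation=cv2.INTER_CUBIC))
    return p
def ray(p,u,v,z):
    d=p['c2w'][:3,:3]@np.linalg.inv(np.array(p['intrinsics']))@np.array([u,v,1.]);o=p['c2w'][:3,3]
    return o+d*(z-o[2])/d[2]
def proj(p,X):
    c=np.linalg.inv(p['c2w'])@np.append(X,1.);q=np.array(p['intrinsics'])@c[:3];return q[:2]/q[2]
def st():
    o=get_obs();print({k:np.round(v,4).tolist() for k,v in o.items() if k in('clock','joints','ee_pos','ee_rot','gripper_width','ft_force')});return o
def to(X,yaw=None):
    "delta in tool axes to world X"
    o=get_obs();M=R.from_rotvec(o['ee_rot']).as_matrix();print('delta',np.round(M.T@(np.array(X)-o['ee_pos']),4),'jaw y dir deg',np.round(np.degrees(np.arctan2(M[1,1],M[0,1])),1))
E
python3 - <<'E'
from h import *
st(); print(tcp_to_tips)
for n in('top','scene'):
    p=shot(n,n+'0.png'); print(n,np.round(p['c2w'],3).tolist(),np.round(p['intrinsics'],1).tolist())
    for l in['selector_knob','plunger_knob','drill','drill_handle','finished_centre','tray_in','nest0','conrod','mallet','gudgeon','rings_box','caliper']:
        print(l,[(np.round(d['extent']).tolist(),round(d['confidence'],2)) for d in find_in(l,p)][:7])
E
```

```text
pics
{'clock': 0.0, 'joints': [-1.0479, 0.3594, 0.0111, -0.0004, -1.2241, -0.2881], 'ee_pos': [0.1569, -0.6561, 0.2506], 'ee_rot': [0.3677, -3.1197, -0.0026], 'ft_force': [-0.1481, -0.8271, -0.3354], 'gripper_width': 0.9942}
0.025
top [[-0.029, -0.997, 0.078, 0.417], [-1.0, 0.029, -0.005, 0.04], [0.002, -0.078, -0.997, 1.867], [0.0, 0.0, 0.0, 1.0]] [[481.7, 0.0, 252.1], [0.0, 481.7, 191.0], [0.0, 0.0, 1.0]]
selector_knob [([258.0, 197.0, 60.0, 66.0], 0.44)]
plunger_knob [([246.0, 195.0, 3.0, 9.0], 0.55)]
drill [([237.0, 177.0, 126.0, 123.0], 0.84)]
drill_handle [([210.0, 158.0, 62.0, 88.0], 0.91)]
finished_centre [([226.0, 121.0, 18.0, 16.0], 0.54), ([253.0, 139.0, 14.0, 18.0], 0.5), ([245.0, 196.0, 3.0, 14.0], 0.44)]
tray_in [([336.0, 174.0, 38.0, 41.0], 0.88)]
nest0 [([259.0, 199.0, 63.0, 62.0], 0.57)]
conrod [([207.0, 258.0, 32.0, 23.0], 0.74)]
mallet [([125.0, 222.0, 26.0, 70.0], 0.71)]
gudgeon []
rings_box [([167.0, 260.0, 32.0, 27.0], 0.91)]
caliper [([347.0, 268.0, 49.0, 31.0], 0.8), ([326.0, 246.0, 17.0, 17.0], 0.35)]
scene [[0.844, 0.378, -0.379, 1.095], [0.536, -0.579, 0.615, -0.802], [0.013, -0.722, -0.692, 1.15], [0.0, 0.0, 0.0, 1.0]] [[376.0, 0.0, 256.9], [0.0, 376.0, 193.8], [0.0, 0.0, 1.0]]
selector_knob [([295.0, 175.0, 97.0, 43.0], 0.39)]
plunger_knob [([242.0, 192.0, 9.0, 9.0], 0.59)]
drill [([273.0, 208.0, 131.0, 116.0], 0.96)]
drill_handle [([294.0, 176.0, 91.0, 40.0], 0.85)]
finished_centre [([330.0, 242.0, 16.0, 16.0], 0.6), ([254.0, 206.0, 14.0, 18.0], 0.54), ([295.0, 248.0, 16.0, 21.0], 0.54)]
tray_in [([216.0, 299.0, 60.0, 50.0], 0.62)]
nest0 [([242.0, 220.0, 54.0, 62.0], 0.74), ([288.0, 157.0, 59.0, 16.0], 0.39)]
conrod [([230.0, 180.0, 33.0, 12.0], 0.59)]
mallet [([289.0, 158.0, 54.0, 12.0], 0.89)]
gudgeon []
rings_box [([244.0, 162.0, 18.0, 16.0], 0.61)]
caliper [([134.0, 258.0, 16.0, 46.0], 0.66), ([293.0, 173.0, 93.0, 44.0], 0.63), ([272.0, 209.0, 133.0, 113.0], 0.36)]
```

```bash
python3 - <<'E'
import cv2
a=cv2.imread('pics/top0.png');b=cv2.imread('pics/scene0.png')
a=a[130:430,130:580];b=b[190:510,150:570]
cv2.imwrite('pics/a.png',cv2.resize(a,(800,533),interpolation=2));cv2.imwrite('pics/b.png',cv2.resize(b,(780,594),interpolation=2))
E
```

```text
(no output)
```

View pics/a.png

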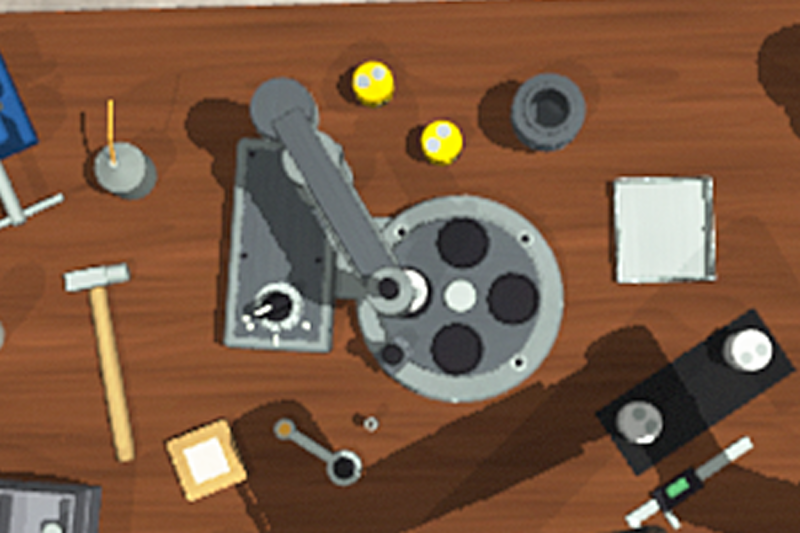

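View pics/b.png

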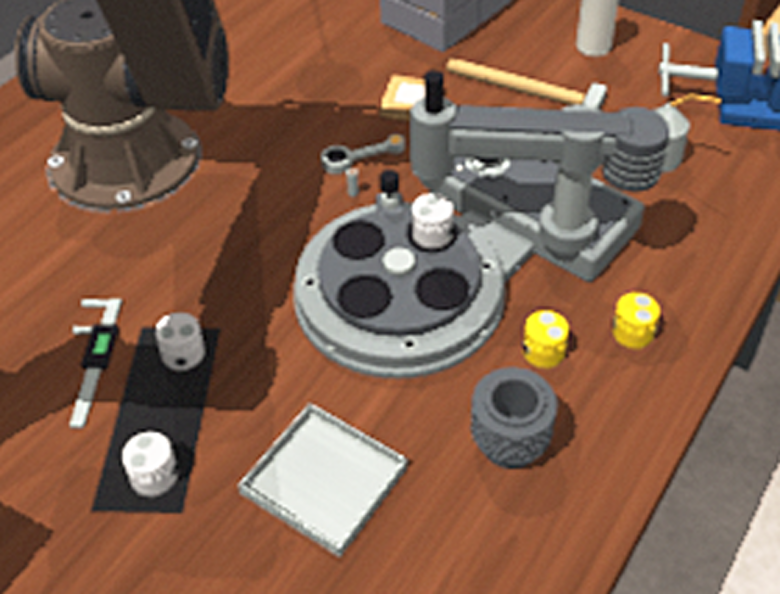

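The top view shows the hub at crop (460,295), selector at (275,308), plunger at (393,355), drill handle at (388,288), two new pistons on the mat at (640,422) and (748,350), and the tray at (665,230). There are also two yellow look-alikes. Nest 0 is the one at the top, (463,242).

```bash
python3 - <<'E'
from h import *
p=shot('top')
c=lambda x,y:((130+x/1.7778)/1.5,(130+y/1.7767)/1.5)
for n,x,y,z in[('hub',460,295,.066),('nest0',463,242,.06),('nest2',457,349,.06),('nest3',513,298,.06),('plunger',393,353,.117),('knob',275,306,.1),('handle',388,288,.334),('fin',412,292,.115),('pA',640,420,.056),('pB',748,349,.056),('trayLT',613,177,.02),('trayRB',716,283,.02),('tray',665,230,.02),('gearTL',238,140,.055),('gearBL',224,346,.055),('gearBR',330,352,.055),('colbase',313,160,.055),('hole',525,239,.04),('hole2',519,362,.04),('gudg',370,424,.04),('boxTL',165,440,.02)]:
    print(n,np.round(ray(p,*c(x,y),z),3))
E
```

```text
hub [0.533 0.006 0.066]
nest0 [ 0.608 -0.     0.06 ]
nest2 [0.457 0.013 0.06 ]
nest3 [ 0.527 -0.068  0.06 ]
plunger [0.453 0.101 0.117]
knob [0.523 0.262 0.1  ]
handle [0.527 0.097 0.334]
fin [0.536 0.073 0.115]
pA [ 0.351 -0.241  0.056]
pB [ 0.446 -0.397  0.056]
trayLT [ 0.701 -0.222  0.02 ]
trayRB [ 0.543 -0.364  0.02 ]
tray [ 0.622 -0.294  0.02 ]
gearTL [0.764 0.316 0.055]
gearBL [0.471 0.34  0.055]
gearBR [0.459 0.191 0.055]
colbase [0.732 0.21  0.055]
hole [ 0.612 -0.09   0.04 ]
hole2 [ 0.437 -0.075  0.04 ]
gudg [0.356 0.138 0.04 ]
boxTL [0.341 0.432 0.02 ]
```

```bash
cat >> h.py <<'E'
def plan(wps,pose=None):
    """wps: (x,y,z,jaw deg) world; prints call endpoints as tool-frame delta+turn, chained"""
    o=get_obs();M=R.from_rotvec(o['ee_rot']).as_matrix();P=np.array(o['ee_pos']);yaw=np.degrees(np.arctan2(M[1,1],M[0,1]))
    print('from',np.round(P,4),round(yaw,1))
    for x,y,z,j in wps:
        a=np.radians(yaw);Y=np.array([np.cos(a),np.sin(a),0]);Z=np.array([0,0,-1.]);X=np.cross(Y,Z)
        if j is None:j=yaw
        d=np.array([x,y,z])-P;t=-np.radians(j-yaw)
        print((x,y,z,round(j,1)),'->',[[round(float(d@X),4),round(float(d@Y),4),round(float(d@Z),4)],round(float(t),3)],'rows',round(max(np.linalg.norm(d)/.05,abs(t)/.15),1))
        P=np.array([x,y,z]);yaw=j
def line(a,b,n): return [tuple(np.round(np.array(a)+(np.array(b)-np.array(a))*i/n,4)) for i in range(1,n+1)]
E
python3 - <<'E'
from h import *
plan([(.157,-.656,.42,None)]+line((.157,-.656,.42,103.4),(.46,.2,.42,205),4))
E
```

```text
from [ 0.157  -0.6565  0.2516] 103.5
(0.157, -0.656, 0.42, np.float64(103.5)) -> [[-0.0001, 0.0005, -0.1684], -0.0] rows 3.4
(np.float64(0.2328), np.float64(-0.442), np.float64(0.42), np.float64(128.8)) -> [[-0.1235, 0.1905, 0.0], -0.442] rows 4.5
(np.float64(0.3085), np.float64(-0.228), np.float64(0.42), np.float64(154.2)) -> [[-0.1931, 0.1193, 0.0], -0.443] rows 4.5
(np.float64(0.3843), np.float64(-0.014), np.float64(0.42), np.float64(179.6)) -> [[-0.2257, 0.0249, 0.0], -0.443] rows 4.5
(np.float64(0.46), np.float64(0.2), np.float64(0.42), np.float64(205.0)) -> [[-0.2145, -0.0742, 0.0], -0.443] rows 4.5
```

Request:
{"method": "step_arm", "body": {"deltas": [[[0,0,-0.05],0],[[0,0,-0.1],0],[[0,0,-0.15],0],[[0,0,-0.168],0]]}}

```text
clock: 1.75
ee_pos: [0.1568, -0.6574, 0.4263]
ee_rot: [-0.368, 3.119, -0.013]
ft_force: [-0.3, -0.4, 1.0]
gripper_width: 1.0
```

Request:
{"method": "step_arm", "body": {"deltas": [[[-0.025,0.038,0],-0.09],[[-0.05,0.076,0],-0.18],[[-0.075,0.114,0],-0.27],[[-0.1,0.152,0],-0.36],[[-0.1235,0.1905,0],-0.442]]}}

```text
clock: 2.25
ee_pos: [0.233, -0.4408, 0.4195]
ee_rot: [-1.048, 2.961, -0.0]
ft_force: [2.1, 0.2, 0.6]
gripper_width: 1.003
```

Request:
{"method": "step_arm", "body": {"deltas": [[[-0.039,0.024,0],-0.09],[[-0.077,0.048,0],-0.18],[[-0.116,0.072,0],-0.27],[[-0.155,0.095,0],-0.36],[[-0.193,0.119,0],-0.443]]}}

```text
clock: 2.75
ee_pos: [0.3086, -0.2272, 0.4199]
ee_rot: [-1.672, 2.658, -0.001]
ft_force: [1.8, 0.1, 0.4]
gripper_width: 1.0
```

Request:
{"method": "step_arm", "body": {"deltas": [[[-0.045,0.005,0],-0.09],[[-0.09,0.01,0],-0.18],[[-0.135,0.015,0],-0.27],[[-0.18,0.02,0],-0.36],[[-0.226,0.025,0],-0.443]]}}

```text
clock: 3.25
ee_pos: [0.3846, -0.0127, 0.4202]
ee_rot: [-2.216, 2.224, -0.001]
ft_force: [1.1, -1.0, -0.7]
gripper_width: 1.0
```

Request:
{"method": "step_arm", "body": {"deltas": [[[-0.043,-0.015,0],-0.09],[[-0.086,-0.03,0],-0.18],[[-0.129,-0.045,0],-0.27],[[-0.172,-0.06,0],-0.36],[[-0.2145,-0.074,0],-0.443]]}}

```text
clock: 3.75
ee_pos: [0.4607, 0.2013, 0.4198]
ee_rot: [-2.651, 1.684, -0.0]
ft_force: [0.2, -0.6, 0.8]
gripper_width: 1.004
```

```bash
python3 - <<'E'
from h import *
st(); p=shot('wrist','w1.png')
for l in['selector_knob','plunger_knob','drill_handle','gudgeon']:
    print(l,[(np.round(d['extent']).tolist(),round(d['confidence'],2)) for d in find_in(l,p)][:4])
print(proj(p,[.523,.262,.1]),proj(p,[.453,.1,.117]),proj(p,[.53,.08,.334]))
E
```

```text
{'clock': 3.75, 'joints': [0.8036, 0.0027, -0.0567, 0.0001, -1.5106, -0.3643], 'ee_pos': [0.4607, 0.2013, 0.4198], 'ee_rot': [-2.6514, 1.6837, -0.0004], 'ft_force': [0.1878, -0.6384, 0.7761], 'gripper_width': 1.0042}
selector_knob [([206.0, 172.0, 29.0, 34.0], 0.86)]
plunger_knob [([290.0, 92.0, 20.0, 15.0], 0.86), ([136.0, 63.0, 268.0, 104.0], 0.35), ([270.0, 57.0, 148.0, 112.0], 0.34)]
drill_handle [([136.0, 61.0, 272.0, 103.0], 0.57)]
gudgeon [([181.0, 105.0, 360.0, 210.0], 0.35)]
[205.63892343 168.59401509] [292.45946222  90.95061711] [241.11775506  -0.66949584]
```

View pics/w1.png

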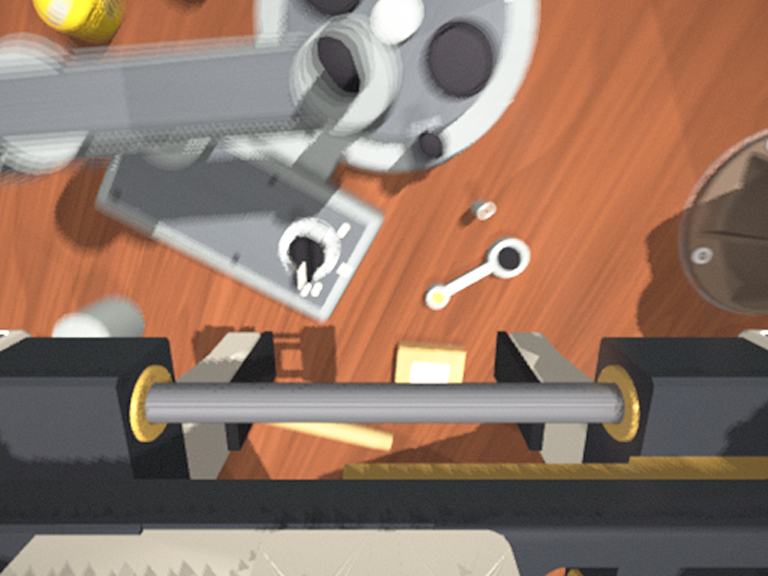

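The selector knob is at view (308,255), its pointer towards (303,285). The plunger is at (432,145). The image is blurred by residual motion, so I'll take a still one and compute.

Request:
{"method": "step_arm", "body": {"deltas": [[[0,0,0.03],0],[[0,0,0.06],0],[[0,0,0.06],0],[[0,0,0.06],0],[[0,0,0.06],0]]}}

```text
clock: 4.5
ee_pos: [0.4611, 0.1992, 0.3618]
ee_rot: [-2.646, 1.689, -0.002]
ft_force: [-0.3, 0.6, 1.3]
gripper_width: 0.998
```

```bash
python3 - <<'E'
from h import *
st(); p=shot('wrist'); print(np.round(p['T_tool_cam'],3).tolist())
cv2.imwrite('pics/w2full.png',p['image'][:,:,::-1])
for l,z in[('selector_knob',.105),('plunger_knob',.117)]:
    for d in find_in(l,p)[:2]:print(l,np.round(d['extent']),round(d['confidence'],2),np.round(ray(p,*d['extent'][:2],z),4))
im=p['image'][100:240,140:320]; cv2.imwrite('pics/w2.png',cv2.resize(im[:,:,::-1],None,fx=4,fy=4,interpolation=2))
E
```

```text
{'clock': 4.5, 'joints': [0.8002, 0.0122, -0.1736, 0.0009, -1.3819, -0.366], 'ee_pos': [0.4611, 0.1992, 0.3618], 'ee_rot': [-2.6456, 1.689, -0.0023], 'ft_force': [-0.3272, 0.5918, 1.2811], 'gripper_width': 0.9983}
[[-0.001, -0.958, -0.286, 0.076], [1.0, -0.001, -0.001, -0.001], [0.001, -0.286, 0.958, -0.132], [0.0, 0.0, 0.0, 1.0]]
selector_knob [201. 182.  35.  39.] 0.88 [0.5188 0.2619 0.105 ]
plunger_knob [295.  93.  24.  23.] 0.91 [0.455  0.1035 0.117 ]
```

View pics/w2.png

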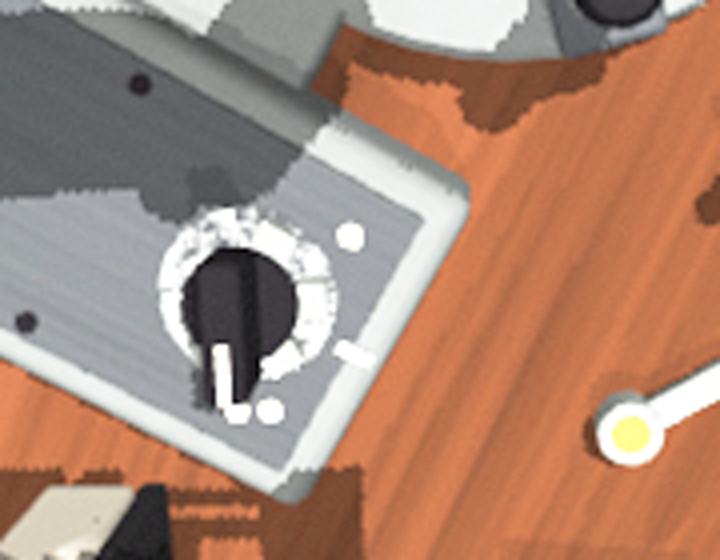

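```bash
cat > ov.py <<'E'
from h import *
E
python3 - <<'E'
from h import *
p=shot('wrist')
P=lambda x,y,z:ray(p,140+x/4,100+y/4,z)
m=[P(350,237,.055),P(355,352,.055),P(254,411,.055)]
A=np.array([2*(m[i+1]-m[i])[:2] for i in(0,1)]);b=np.array([m[i+1][:2]@m[i+1][:2]-m[i][:2]@m[i][:2] for i in(0,1)])
c=np.linalg.solve(A,b);print('marks centre',c,[ (round(np.linalg.norm(q[:2]-c),4),round(np.degrees(np.arctan2(*(q[:2]-c)[::-1])),1)) for q in m])
print('ring',P(249,295,.065),P(249,295,.069)); print('corner',P(468,190,.055),P(290,500,.055))
im=cv2.resize(p['image'][100:240,140:320,::-1],None,fx=4,fy=4,interpolation=2)
for c,col in((c,(0,0,255)),((.5205,.2565),(0,255,0))):
  for z in(.11,.076):
    a=np.radians(115.3);d=np.array([np.cos(a),np.sin(a)]);n=np.array([-d[1],d[0]])
    q=[(proj(p,[*(c+sx*.026*d+sy*.008*n),z])-[140,100])*4 for sx,sy in((1,1),(1,-1),(-1,-1),(-1,1))]
    cv2.polylines(im,[np.int32(q)],True,col,1)
cv2.imwrite('pics/w3.png',im)
E
```

```text
marks centre [0.52505146 0.26706882] [(np.float64(0.0471), np.float64(-125.1)), (np.float64(0.0471), np.float64(176.5)), (np.float64(0.0471), np.float64(115.2))]
ring [0.52386251 0.26298319 0.065     ] [0.52357967 0.26175201 0.069     ]
corner [0.46463744 0.19322769 0.055     ] [0.47718282 0.33934799 0.055     ]
```

View pics/w3.png

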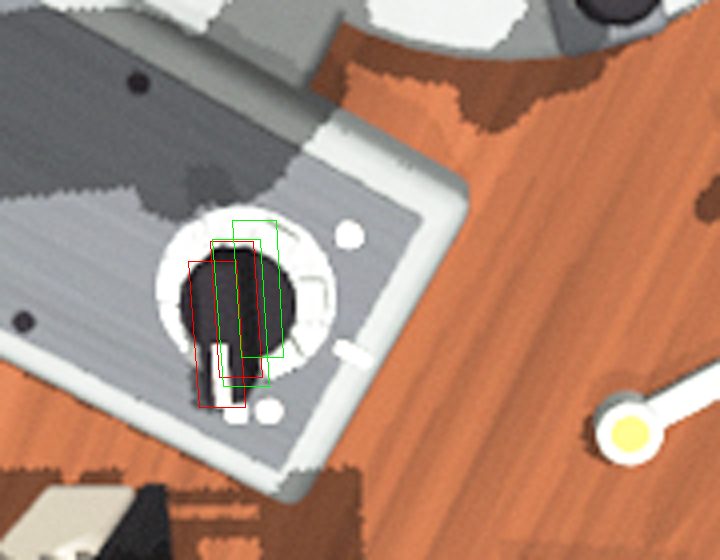

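```bash
python3 - <<'E'
from h import *
plan([(.525,.267,.2,205.3),(.525,.267,.101,205.3)])
E
```

```text
from [0.4607 0.1995 0.3606] -155.1
(0.525, 0.267, 0.2, 205.3) -> [[-0.0342, -0.0867, 0.1606], -6.29] rows 41.9
(0.525, 0.267, 0.101, 205.3) -> [[0.0, 0.0, 0.099], -0.0] rows 2.0
```

Request:
{"method": "step_arm", "body": {"deltas": [[[-0.009,-0.022,0.04],-0.007],[[-0.018,-0.044,0.08],-0.007],[[-0.026,-0.066,0.12],-0.007],[[-0.034,-0.087,0.16],-0.007],[[-0.034,-0.087,0.16],-0.007]], "claw": 0.05}}

```text
clock: 5.2
ee_pos: [0.524, 0.2667, 0.1931]
ee_rot: [2.646, -1.676, -0.005]
ft_force: [-1.0, -0.4, -0.3]
gripper_width: 0.617
```

Request:
{"method": "step_arm", "body": {"deltas": [[[0,0,0.03],0],[[0,0,0.06],0],[[0,0,0.085],0],[[0,0,0.098],0],[[0,0,0.098],0]]}}

```text
clock: 5.7
ee_pos: [0.5246, 0.2665, 0.1009]
ee_rot: [2.653, -1.679, -0.001]
ft_force: [-0.1, 0.7, -0.3]
gripper_width: 0.571
```

Request:
{"method": "step_arm", "body": {"deltas": [[[0,0,0],0],[[0,0,0],0],[[0,0,0],0],[[0,0,0],0]], "claw": 0.005}}

```text
clock: 6.1
ee_pos: [0.5253, 0.2672, 0.1025]
ee_rot: [-2.653, 1.679, -0.001]
ft_force: [0.8, 0.9, 0.7]
gripper_width: 0.269
```

Request:
{"method": "step_arm", "body": {"deltas": [[[0,0,0],0],[[0,0,0],0],[[0,0,0],0]]}}

```text
clock: 6.4
ee_pos: [0.5243, 0.2666, 0.1021]
ee_rot: [2.653, -1.68, -0.001]
ft_force: [-4.8, -0.3, 6.1]
gripper_width: 0.183
```

Request:
{"method": "step_arm", "body": {"deltas": [[[0,0,-0.005],0],[[0,0,-0.01],0],[[0,0,-0.016],0],[[0,0,-0.016],0]]}}

```text
clock: 6.8
ee_pos: [0.5243, 0.2665, 0.1174]
ee_rot: [2.653, -1.68, -0.001]
ft_force: [-0.7, 0.5, -11.1]
gripper_width: 0.181
```

Request:
{"method": "step_arm", "body": {"deltas": [[[0,0,0],-0.12],[[0,0,0],-0.24],[[0,0,0],-0.36],[[0,0,0],-0.48],[[0,0,0],-0.6]]}}

```text
clock: 7.3
ee_pos: [0.5231, 0.2654, 0.1161]
ee_rot: [3.03, -0.814, -0.005]
ft_force: [-3.6, -1.8, -10.0]
gripper_width: 0.178
```

Request:
{"method": "step_arm", "body": {"deltas": [[[0,0,0],-0.12],[[0,0,0],-0.24],[[0,0,0],-0.36],[[0,0,0],-0.447],[[0,0,0],-0.447]]}}

```text
clock: 7.8
ee_pos: [0.5227, 0.2642, 0.1158]
ee_rot: [3.134, -0.125, -0.008]
ft_force: [-3.7, -4.9, -10.1]
gripper_width: 0.181
```

Request:
{"method": "step_arm", "body": {"deltas": [[[0,0,0.005],0],[[0,0,0.01],0],[[0,0,0.015],0],[[0,0,0.016],0],[[0,0,0.016],0]]}}

```text
clock: 8.3
ee_pos: [0.5229, 0.2642, 0.1019]
ee_rot: [3.134, -0.129, -0.006]
ft_force: [-10.2, -8.4, 7.0]
gripper_width: 0.181
```

Request:
{"method": "step_arm", "body": {"deltas": [[[0,0,0],0],[[0,0,0],0],[[0,0,0],0],[[0,0,0],0]], "claw": 0.05}}

```text
clock: 8.7
ee_pos: [0.5257, 0.2674, 0.1022]
ee_rot: [-3.138, 0.128, -0.002]
ft_force: [0.3, 0.7, 0.3]
gripper_width: 0.484
```

Request:
{"method": "step_arm", "body": {"deltas": [[[0,0,-0.05],0],[[0,0,-0.1],0],[[0,0,-0.15],0],[[0,0,-0.2],0],[[0,0,-0.25],0]]}}

```text
clock: 9.2
ee_pos: [0.5249, 0.2668, 0.3542]
ee_rot: [-3.138, 0.128, -0.002]
ft_force: [1.3, 1.6, 0.0]
gripper_width: 0.571
```

Request:
{"method": "step_arm", "body": {"deltas": [[[0,0,-0.02],0],[[0,0,-0.02],0],[[0,0,-0.02],0],[[0,0,-0.02],0]], "claw": 0.08}}

```text
clock: 9.6
ee_pos: [0.5246, 0.2667, 0.3702]
ee_rot: [3.138, -0.128, -0.003]
ft_force: [0.3, 0.0, -0.7]
gripper_width: 0.867
```

```bash
python3 - <<'E'
from h import *
st(); p=shot('wrist','w4.png',1.4)
for l,z in[('selector_knob',.105),('plunger_knob',.117),('drill_handle',.334)]:
    for d in find_in(l,p)[:2]:print(l,np.round(d['extent']),round(d['confidence'],2),np.round(ray(p,*d['extent'][:2],z),4))
E
```

```text
{'clock': 9.6, 'joints': [0.8021, 0.1649, 0.0156, -0.0004, -1.4235, 0.687], 'ee_pos': [0.5246, 0.2667, 0.3702], 'ee_rot': [3.1378, -0.1284, -0.0025], 'ft_force': [0.2683, 0.0189, -0.7125], 'gripper_width': 0.8672}
selector_knob [258. 158.  30.  35.] 0.97 [0.5254 0.2656 0.105 ]
plunger_knob [372. 196.  29.  25.] 0.9 [0.4605 0.1107 0.117 ]
plunger_knob [213. 262.  38.  58.] 0.41 [0.376  0.3452 0.117 ]
drill_handle [399. 108. 225. 215.] 0.79 [0.5917 0.183  0.334 ]
```

View pics/w4.png

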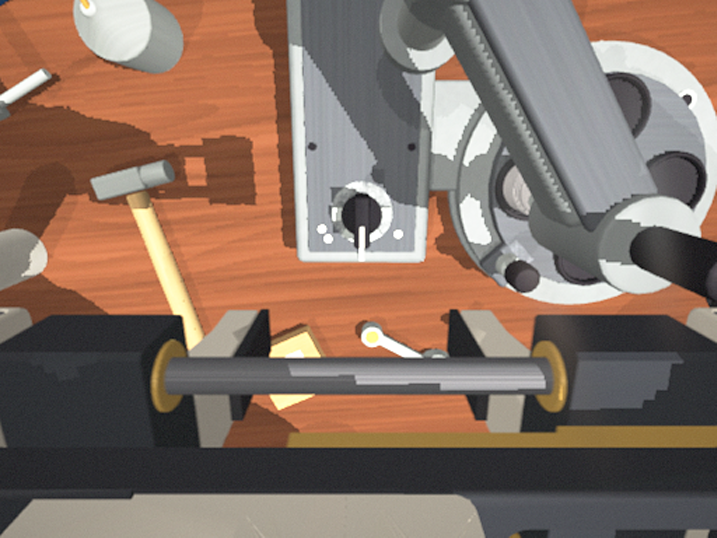

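Selector points at the bar (view (362,250)): neutral. Next is the drill handle, whose top is at the right edge near (705,265).

Request:
{"method": "step_arm", "body": {"deltas": [[[0,0,-0.05],0],[[0,0,-0.09],0],[[0,0.045,-0.09],0],[[0,0.09,-0.09],0]]}}

```text
clock: 10.2
ee_pos: [0.5179, 0.1773, 0.4618]
ee_rot: [-3.139, 0.125, -0.001]
ft_force: [0.5, -0.2, 0.2]
gripper_width: 0.915
```

```bash
python3 - <<'E'
from h import *
plan([(.527,.097,.46,None)])
E
```

```text
from [0.5179 0.1773 0.4618] -94.6
(0.527, 0.097, 0.46, np.float64(-94.6)) -> [[0.0155, 0.0793, 0.0018], -0.0] rows 1.6
```

Request:
{"method": "step_arm", "body": {"deltas": [[[0.008,0.04,0],0],[[0.0155,0.079,0.002],0],[[0.0155,0.079,0.002],0],[[0.0155,0.079,0.002],0]], "claw": 0.07}}

```text
clock: 10.6
ee_pos: [0.5267, 0.0964, 0.4593]
ee_rot: [3.139, -0.132, -0.0]
ft_force: [0.3, -0.4, 0.0]
gripper_width: 0.8
```

```bash
python3 - <<'E'
from h import *
st(); p=shot('wrist','w5.png',1.4)
for l,z in[('drill_handle',.334)]:
    for d in find_in(l,p)[:2]:print(l,np.round(d['extent']),round(d['confidence'],2),np.round(ray(p,*d['extent'][:2],z),4))
print(proj(p,[.527,.097,.334])*1.4)
E
```

```text
{'clock': 10.6, 'joints': [0.5472, 0.0609, 0.0892, -0.0001, -1.5994, 0.9397], 'ee_pos': [0.5267, 0.0964, 0.4593], 'ee_rot': [3.1388, -0.1317, -0.0004], 'ft_force': [0.3259, -0.4103, 0.0347], 'gripper_width': 0.7999}
drill_handle [196.  97. 174. 194.] 0.62 [0.6112 0.1427 0.334 ]
[360.73127649 262.73738188]
```

View pics/w5.png

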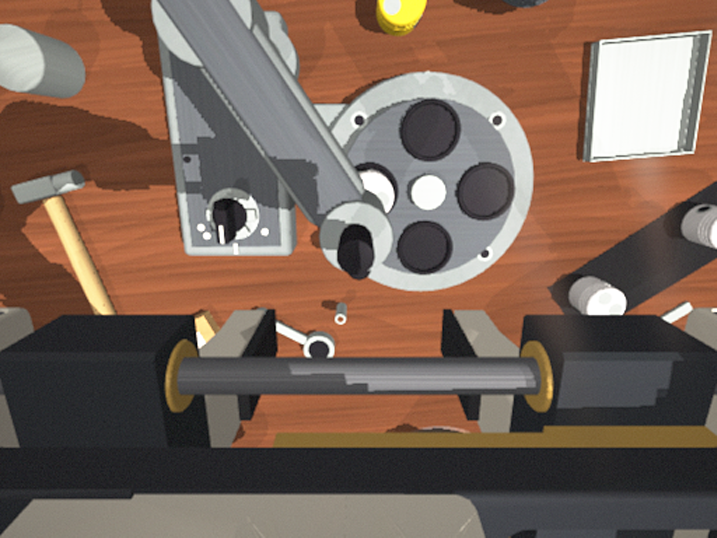

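The handle's top is at view (356,259). Hub (429,192), nests (430,129), (424,247), (485,191).

```bash
python3 - <<'E'
from h import *
p=shot('wrist')
for n,x,y,z in[('handle',356,258,.334),('hub',429,192,.066),('n0',430,129,.063),('n2',424,247,.063),('n3',485,191,.063),('h45',359,121,.04),('h-45',498,121,.04),('h225',485,254,.04),('trayUL',594,40,.02),('trayUR',711,32,.02),('trayLL',586,160,.02),('trayLR',695,153,.02),('pA',605,297,.056)]:
    print(n,np.round(ray(p,x/1.4,y/1.4,z),4))
h=ray(p,356/1.4,258/1.4,.334)
c=np.array([.698,.191]);v=h[:2]-c;a0=np.arctan2(v[1],v[0]);r=np.linalg.norm(v);print(r,np.degrees(a0)%360)
plan([(h[0],h[1],.315,None)])
E
```

```text
handle [0.5305 0.1011 0.334 ]
hub [0.5338 0.0086 0.066 ]
n0 [0.6106 0.0043 0.063 ]
n2 [0.4608 0.0172 0.063 ]
n3 [ 0.5287 -0.0638  0.063 ]
h45 [0.6282 0.0908 0.04  ]
h-45 [ 0.6134 -0.0868  0.04  ]
h225 [ 0.4373 -0.0711  0.04  ]
trayUL [ 0.7008 -0.2124  0.02  ]
trayUR [ 0.6977 -0.3579  0.02  ]
trayLL [ 0.5533 -0.2136  0.02  ]
trayLR [ 0.5504 -0.3603  0.02  ]
pA [ 0.365  -0.2352  0.056 ]
0.19004715855167228 208.2212804516132
from [0.5267 0.098  0.4592] -94.6
(np.float64(0.5305441502113152), np.float64(0.10113086822988714), 0.315, np.float64(-94.6)) -> [[0.0036, -0.0035, 0.1442], -0.0] rows 2.9
```

Request:
{"method": "step_arm", "body": {"deltas": [[[0.0036,-0.0035,0.04],0],[[0.0036,-0.0035,0.08],0],[[0.0036,-0.0035,0.12],0],[[0.0036,-0.0035,0.144],0],[[0.0036,-0.0035,0.144],0]]}}

```text
clock: 11.25
ee_pos: [0.5288, 0.1009, 0.3117]
ee_rot: [3.136, -0.126, -0.01]
ft_force: [-0.8, 0.7, 0.9]
gripper_width: 0.799
```

Request:
{"method": "step_arm", "body": {"deltas": [[[0,0,0],0],[[0,0,0],0],[[0,0,0],0],[[0,0,0],0],[[0,0,0],0]], "claw": 0.015}}

```text
clock: 11.75
ee_pos: [0.5307, 0.1004, 0.3162]
ee_rot: [-3.138, 0.128, -0.001]
ft_force: [-0.1, -0.0, -0.2]
gripper_width: 0.406
```

```bash
python3 - <<'E'
from h import *
o=st(); c=np.array([.700,.195]);v=np.array(o['ee_pos'])[:2]-c;a0=np.degrees(np.arctan2(v[1],v[0]))%360;r=np.linalg.norm(v);print(a0,r)
n=15;a=np.linspace(a0,130.5,n+1)[1:]
P=[(c[0]+r*np.cos(t),c[1]+r*np.sin(t)) for t in np.radians(a)]
y=np.radians(-94.6);Y=np.array([np.cos(y),np.sin(y)]);X=np.array([-Y[1],Y[0]])
base=np.array(o['ee_pos'])[:2]
for i,q in enumerate(P):
    d=np.array(q)-base;print(i,[round(float(d@X),4)*-1,round(float(d@Y),4)],end=' ')
    if i%5==4: base=np.array(q);print()
plan([(P[4][0],P[4][1],.315,None)])
E
```

```text
{'clock': 11.75, 'joints': [0.5501, 0.0983, -0.182, 0.0, -1.2894, 0.9389], 'ee_pos': [0.5307, 0.1004, 0.3162], 'ee_rot': [-3.1384, 0.1284, -0.0015], 'ft_force': [-0.0644, -0.0052, -0.1786], 'gripper_width': 0.4058}
209.18436192998234 0.19390294503337652
0 [0.0092, -0.0152] 1 [0.0169, -0.0311] 2 [0.0232, -0.0478] 3 [0.0279, -0.0649] 4 [0.0311, -0.0823] 
5 [0.0015, -0.0177] 6 [0.0014, -0.0354] 7 [-0.0003, -0.0531] 8 [-0.0036, -0.0705] 9 [-0.0085, -0.0876] 
10 [-0.0064, -0.0165] 11 [-0.0144, -0.0324] 12 [-0.0237, -0.0475] 13 [-0.0344, -0.0617] 14 [-0.0463, -0.0748] 
from [0.5307 0.1004 0.3162] -94.7
(np.float64(0.506355098245586), np.float64(0.18499979414511852), 0.315, np.float64(-94.7)) -> [[-0.0312, -0.0823, 0.0012], -0.0] rows 1.8
```

Request:
{"method": "step_arm", "body": {"deltas": [[[0,0,0],0],[[0,0,0],0],[[0,0,0],0]]}}

```text
clock: 12.05
ee_pos: [0.53, 0.0995, 0.3158]
ee_rot: [3.138, -0.129, -0.002]
ft_force: [-4.4, -3.9, 3.7]
gripper_width: 0.294
```

Request:
{"method": "step_arm", "body": {"deltas": [[[-0.0092,-0.0152,0],0],[[-0.017,-0.031,0],0],[[-0.023,-0.048,0],0],[[-0.028,-0.065,0],0],[[-0.031,-0.082,0],0]]}}

```text
clock: 12.55
ee_pos: [0.5037, 0.1828, 0.3153]
ee_rot: [3.135, -0.131, -0.007]
ft_force: [-9.8, -7.3, 5.0]
gripper_width: 0.291
```

Request:
{"method": "step_arm", "body": {"deltas": [[[-0.0015,-0.018,0],0],[[-0.0014,-0.0354,0],0],[[0.0003,-0.053,0],0],[[0.0036,-0.0705,0],0],[[0.0085,-0.0876,0],0]]}}

```text
clock: 13.05
ee_pos: [0.5204, 0.2705, 0.3147]
ee_rot: [3.136, -0.13, -0.006]
ft_force: [-7.2, -4.9, 0.0]
gripper_width: 0.29
```

Request:
{"method": "step_arm", "body": {"deltas": [[[0.0064,-0.0165,0],0],[[0.0144,-0.0324,0],0],[[0.0237,-0.0475,0],0],[[0.0344,-0.0617,0],0],[[0.0463,-0.0748,0],0]]}}

```text
clock: 13.55
ee_pos: [0.5731, 0.3416, 0.3143]
ee_rot: [3.136, -0.13, -0.006]
ft_force: [-6.3, -4.0, 1.3]
gripper_width: 0.292
```

Request:
{"method": "step_arm", "body": {"deltas": [[[0,0,0],0],[[0,0,0],0],[[0,0,0],0]]}}

```text
clock: 13.85
ee_pos: [0.5737, 0.3421, 0.3144]
ee_rot: [-3.139, 0.128, 0.002]
ft_force: [2.4, 2.4, -8.8]
gripper_width: 0.288
```

Request:
{"method": "step_arm", "body": {"deltas": [[[0.002,-0.002,0],0],[[0.004,-0.0045,0],0],[[0.004,-0.0045,0],0],[[0.004,-0.0045,0],0]]}}

```text
clock: 14.25
ee_pos: [0.5774, 0.3453, 0.3144]
ee_rot: [3.137, -0.13, -0.005]
ft_force: [-3.7, -1.4, -8.4]
gripper_width: 0.291
```

Request:
{"method": "step_arm", "body": {"deltas": [[[-0.002,0.002,0],0],[[-0.002,0.002,0],0],[[-0.002,0.002,0],0],[[-0.002,0.002,0],0],[[-0.002,0.002,0],0]], "claw": 0.08}}

```text
clock: 14.75
ee_pos: [0.5767, 0.3445, 0.3161]
ee_rot: [-3.138, 0.128, -0.001]
ft_force: [0.4, -0.3, -0.8]
gripper_width: 0.685
```

Request:
{"method": "step_arm", "body": {"deltas": [[[0,0,-0.04],0],[[0,0,-0.08],0],[[0,0,-0.1],0]]}}

```text
clock: 15.05
ee_pos: [0.5772, 0.3444, 0.4199]
ee_rot: [-3.136, 0.128, -0.007]
ft_force: [-0.1, -0.1, -0.2]
gripper_width: 0.901
```

```bash
python3 - <<'E'
from h import *
st(); plan([(.53,.2,.415,None),(.53,.083,.3,None)])
E
```

```text
{'clock': 15.05, 'joints': [0.8281, 0.3017, 0.3004, 0.0015, -1.5647, 0.6609], 'ee_pos': [0.5772, 0.3444, 0.4199], 'ee_rot': [-3.1363, 0.1283, -0.0067], 'ft_force': [-0.1026, -0.1043, -0.2483], 'gripper_width': 0.9012}
from [0.5772 0.3444 0.4199] -94.7
(0.53, 0.2, 0.415, np.float64(-94.7)) -> [[-0.0353, 0.1478, 0.0049], -0.0] rows 3.0
(0.53, 0.083, 0.3, np.float64(-94.7)) -> [[0.0096, 0.1166, 0.115], -0.0] rows 3.3
```

Request:
{"method": "step_arm", "body": {"deltas": [[[-0.012,0.049,0.002],0],[[-0.024,0.098,0.004],0],[[-0.035,0.148,0.005],0]]}}

```text
clock: 15.35
ee_pos: [0.5294, 0.2006, 0.4104]
ee_rot: [3.139, -0.127, 0.0]
ft_force: [1.2, -0.0, 0.1]
gripper_width: 0.912
```

Request:
{"method": "step_arm", "body": {"deltas": [[[0.003,0.035,0.03],0],[[0.006,0.07,0.065],0],[[0.0096,0.117,0.105],0],[[0.0096,0.117,0.115],0],[[0.0096,0.117,0.115],0]], "claw": 0.085}}

```text
clock: 15.85
ee_pos: [0.5288, 0.0824, 0.2934]
ee_rot: [3.137, -0.132, -0.006]
ft_force: [0.3, -0.2, 0.7]
gripper_width: 0.968
```

Request:
{"method": "step_arm", "body": {"deltas": [[[0,0,0],0],[[0,0,0],0]]}}

```text
clock: 16.05
ee_pos: [0.531, 0.0852, 0.297]
ee_rot: [-3.138, 0.127, -0.003]
ft_force: [0.5, 0.7, 1.0]
gripper_width: 0.971
```

```bash
python3 - <<'E'
from h import *
st(); p=shot('wrist','w6.png',1.4)
for l,z in[('finished_centre',.0875),('drill_handle',.334)]:
    for d in find_in(l,p)[:4]:print(l,np.round(d['extent']),round(d['confidence'],2),np.round(ray(p,*d['extent'][:2],z),4))
E
```

```text
{'clock': 16.05, 'joints': [0.5242, 0.1031, -0.2201, 0.0005, -1.2453, 0.9654], 'ee_pos': [0.531, 0.0852, 0.297], 'ee_rot': [-3.1382, 0.1272, -0.0034], 'ft_force': [0.4632, 0.6526, 0.9828], 'gripper_width': 0.9712}
finished_centre [258. 163.  54.  53.] 0.79 [0.5375 0.0848 0.0875]
finished_centre [318. 156. 180. 186.] 0.55 [0.5393 0.013  0.0875]
drill_handle [ 62.  86. 124. 170.] 0.6 [0.6177 0.1407 0.334 ]
```

View pics/w6.png

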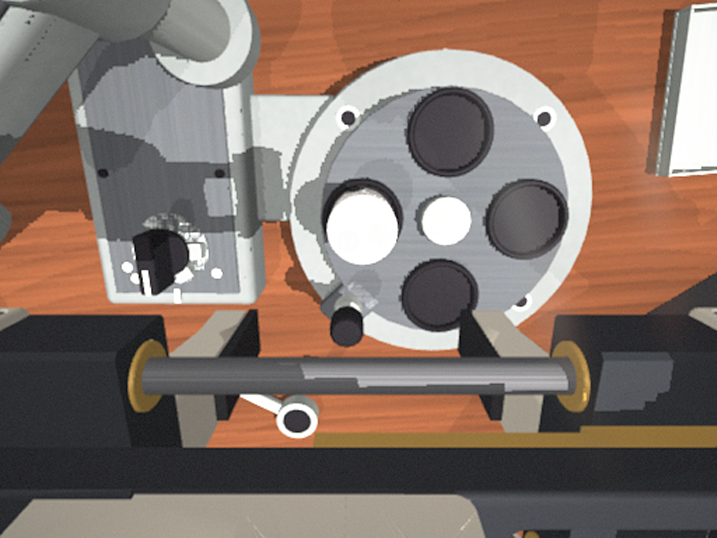

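The finished piston is at view (362,226), nests at (451,131), (438,294), (526,218), the plunger knob at (346,328), and the arm is clear.

```bash
python3 - <<'E'
from h import *
p=shot('wrist')
L=[('n0',451,131,.065,75,0),('n2',438,294,.065,-75,0),('n3',526,218,.065,0,-75),('hub',446,220,.068,0,0),('h45',348,118.5,.04,88.4,88.4),('h-45',544,119,.04,88.4,-88.4),('h225',521,301,.04,-88.4,-88.4)]
W=np.array([ray(p,x/1.4,y/1.4,z)[:2] for _,x,y,z,_,_ in L]);D=np.array([[a,b] for *_,a,b in L])/1e3
w0=W.mean(0);d0=D.mean(0);U,S,V=np.linalg.svd((D-d0).T@(W-w0));M=(U@V).T
yaw=np.arctan2(M[1,0],M[0,0]);t=w0-M@d0;print('centre',t,'yaw',np.degrees(yaw));print(np.round((W-(D@M.T+t))*1000,1).tolist())
for n,a in[('n1',(0,.075)),('n0',(.075,0)),('n2',(-.075,0)),('n3',(0,-.075)),('plunger',(-.0884,.0884)),('hole225',(-.0884,-.0884))]:print(n,np.round(M@a+t,4))
print('pl',ray(p,346/1.4,328/1.4,.117))
plan([(.538,.084,.18,None),(.538,.084,.097,None)])
E
```

```text
centre [0.53451224 0.00919763] yaw -5.1256168885287146
[[0.6, -0.4], [2.6, 1.2], [1.5, 1.4], [-0.5, -0.6], [-2.1, -0.2], [-1.2, -0.4], [-0.8, -1.0]]
n1 [0.5412 0.0839]
n0 [0.6092 0.0025]
n2 [0.4598 0.0159]
n3 [ 0.5278 -0.0655]
plunger [0.4544 0.1051]
hole225 [ 0.4386 -0.071 ]
pl [0.45892385 0.10397825 0.117     ]
from [0.5304 0.0852 0.2963] -94.6
(0.538, 0.084, 0.18, np.float64(-94.6)) -> [[0.0076, 0.0006, 0.1163], -0.0] rows 2.3
(0.538, 0.084, 0.097, np.float64(-94.6)) -> [[0.0, 0.0, 0.083], -0.0] rows 1.7
```

Request:
{"method": "step_arm", "body": {"deltas": [[[0.005,0,0.04],0],[[0.009,0,0.08],0],[[0.009,0.0005,0.116],0],[[0.009,0.0005,0.116],0]]}}

```text
clock: 16.65
ee_pos: [0.5363, 0.0824, 0.1753]
ee_rot: [3.136, -0.129, -0.012]
ft_force: [0.6, -0.5, -0.2]
gripper_width: 0.977
```

Request:
{"method": "step_arm", "body": {"deltas": [[[0,0,0.03],0],[[0,0,0.06],0],[[0,0,0.083],0],[[0,0,0.083],0]]}}

```text
clock: 17.05
ee_pos: [0.5396, 0.0838, 0.0966]
ee_rot: [3.139, -0.127, -0.0]
ft_force: [0.6, 1.4, 1.2]
gripper_width: 0.966
```

Request:
{"method": "step_arm", "body": {"deltas": [[[0,0,0],0],[[0,0,0],0],[[0,0,0],0],[[0,0,0],0],[[0,0,0],0]], "claw": 0.045}}

```text
clock: 17.55
ee_pos: [0.5393, 0.0831, 0.0975]
ee_rot: [-3.139, 0.128, -0.001]
ft_force: [-2.4, -1.0, 4.8]
gripper_width: 0.631
```

Request:
{"method": "step_arm", "body": {"deltas": [[[0,0,0],0],[[0,0,0],0]]}}

```text
clock: 17.75
ee_pos: [0.5393, 0.0831, 0.0975]
ee_rot: [-3.139, 0.128, -0.001]
ft_force: [-3.2, -0.4, 6.4]
gripper_width: 0.635
```

Request:
{"method": "step_arm", "body": {"deltas": [[[0,0,-0.02],0],[[0,0,-0.05],0],[[0,0,-0.08],0],[[0,0,-0.103],0]]}}

```text
clock: 18.15
ee_pos: [0.5389, 0.0831, 0.2011]
ee_rot: [-3.139, 0.129, -0.001]
ft_force: [0.5, 0.4, -2.4]
gripper_width: 0.634
```

```bash
python3 - <<'E'
from h import *
st(); plan([(.58,-.1,.2,None),(.625,-.287,.15,None),(.625,-.287,.040,None)])
E
```

```text
{'clock': 18.15, 'joints': [0.5123, 0.1859, -0.3478, -0.0001, -1.0366, 0.9766], 'ee_pos': [0.5389, 0.0831, 0.2011], 'ee_rot': [-3.1386, 0.1286, -0.0005], 'ft_force': [0.4707, 0.3664, -2.3639], 'gripper_width': 0.6343}
from [0.5389 0.0831 0.2011] -94.7
(0.58, -0.1, 0.2, np.float64(-94.7)) -> [[0.0559, 0.1791, 0.0011], -0.0] rows 3.8
(0.625, -0.287, 0.15, np.float64(-94.7)) -> [[0.0602, 0.1827, 0.05], -0.0] rows 4.0
(0.625, -0.287, 0.04, np.float64(-94.7)) -> [[0.0, 0.0, 0.11], -0.0] rows 2.2
```

Request:
{"method": "step_arm", "body": {"deltas": [[[0.012,0.04,0],0],[[0.024,0.08,0],0],[[0.036,0.12,0],0],[[0.047,0.15,0],0],[[0.056,0.179,0.001],0]]}}

```text
clock: 18.65
ee_pos: [0.5801, -0.1014, 0.1983]
ee_rot: [-3.139, 0.13, 0.001]
ft_force: [0.5, 0.5, -2.8]
gripper_width: 0.633
```

Request:
{"method": "step_arm", "body": {"deltas": [[[0.015,0.046,0.01],0],[[0.03,0.09,0.02],0],[[0.045,0.135,0.035],0],[[0.055,0.165,0.045],0],[[0.06,0.183,0.05],0]]}}

```text
clock: 19.15
ee_pos: [0.6241, -0.2895, 0.1462]
ee_rot: [-3.138, 0.132, 0.005]
ft_force: [-0.0, 1.0, -2.5]
gripper_width: 0.633
```

Request:
{"method": "step_arm", "body": {"deltas": [[[0,0,0.04],0],[[0,0,0.075],0],[[0,0,0.1],0],[[0,0,0.108],0],[[0,0,0.1085],0]]}}

```text
clock: 19.65
ee_pos: [0.6246, -0.2865, 0.0403]
ee_rot: [-3.139, 0.127, 0.002]
ft_force: [-0.1, 0.1, -1.7]
gripper_width: 0.635
```

Request:
{"method": "step_arm", "body": {"deltas": [[[0,0,0],0],[[0,0,0],0],[[0,0,0],0],[[0,0,0],0]], "claw": 0.072}}

```text
clock: 20.05
ee_pos: [0.6254, -0.2871, 0.0406]
ee_rot: [3.139, -0.128, 0.001]
ft_force: [-0.7, -0.8, -0.2]
gripper_width: 0.817
```

Request:
{"method": "step_arm", "body": {"deltas": [[[0,0,-0.03],0],[[0,0,-0.07],0],[[0,0,-0.12],0],[[0,0,-0.17],0],[[0,0,-0.22],0]]}}

```text
clock: 20.55
ee_pos: [0.6247, -0.2871, 0.2625]
ee_rot: [3.139, -0.129, 0.001]
ft_force: [1.9, -0.6, 0.5]
gripper_width: 0.82
```

```bash
python3 - <<'E'
from h import *
st(); plan([(.5,-.32,.32,-120),(.41,-.32,.32,-122)])
E
```

```text
{'clock': 20.55, 'joints': [-0.148, 0.373, 0.0583, 0.0, -1.2557, 1.637], 'ee_pos': [0.6247, -0.2871, 0.2625], 'ee_rot': [3.1389, -0.1285, 0.0006], 'ft_force': [1.9088, -0.6482, 0.4582], 'gripper_width': 0.8204}
from [ 0.6247 -0.2871  0.2625] -94.7
(0.5, -0.32, 0.32, -120) -> [[-0.1216, 0.043, -0.0575], 0.442] rows 2.9
(0.41, -0.32, 0.32, -122) -> [[-0.0779, 0.045, 0.0], 0.035] rows 1.8
```

Request:
{"method": "step_arm", "body": {"deltas": [[[-0.045,0.01,-0.035],0],[[-0.09,0.015,-0.07],0],[[-0.135,0.02,-0.105],0],[[-0.18,0.025,-0.137],0],[[-0.183,0.027,-0.137],0]], "claw": 0.085}}

```text
clock: 21.05
ee_pos: [0.4383, -0.2993, 0.4008]
ee_rot: [3.137, -0.129, 0.007]
ft_force: [0.9, -0.0, 0.6]
gripper_width: 0.968
```

Request:
{"method": "step_arm", "body": {"deltas": [[[0,0,0],0],[[0,0,0],0],[[0,0,0],0]]}}

```text
clock: 21.35
ee_pos: [0.4407, -0.2989, 0.3962]
ee_rot: [-3.138, 0.128, 0.002]
ft_force: [-0.0, 0.3, -0.2]
gripper_width: 0.969
```

```bash
python3 - <<'E'
from h import *
st(); p=shot('wrist','w7.png',1.4)
for l,z in[('finished_centre',.0285),('caliper',.01)]:
    for d in find_in(l,p)[:5]:print(l,np.round(d['extent']),round(d['confidence'],2),np.round(ray(p,*d['extent'][:2],z),4))
E
```

```text
{'clock': 21.35, 'joints': [-0.2277, 0.0604, -0.0476, -0.0004, -1.464, 1.7168], 'ee_pos': [0.4407, -0.2989, 0.3962], 'ee_rot': [-3.1383, 0.1283, 0.0018], 'ft_force': [-0.016, 0.3348, -0.1729], 'gripper_width': 0.969}
finished_centre [239.  27.  40.  44.] 0.65 [ 0.6279 -0.286   0.0285]
caliper [278. 229.  79.  53.] 0.67 [ 0.2755 -0.3262  0.01  ]
```

View pics/w7.png

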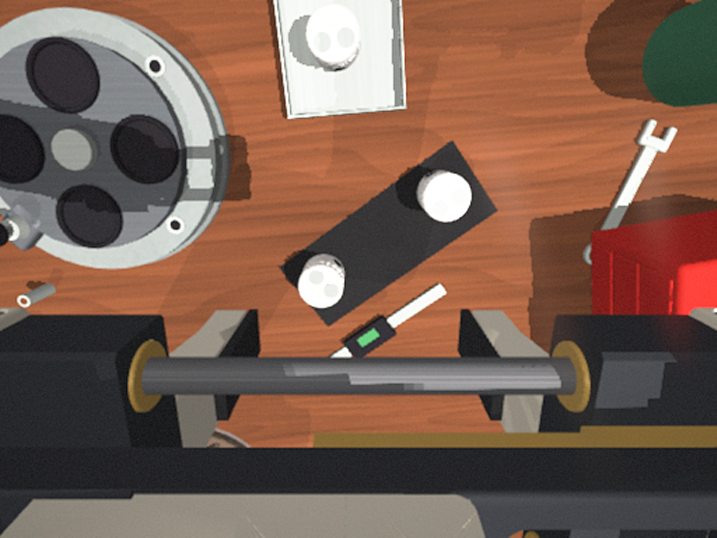

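The finished piston stands in the tray at (333,37). New piston A's top is at (321,283) and B's is at (444,197).

```bash
python3 - <<'E'
from h import *
p=shot('wrist')
A=ray(p,321/1.4,283/1.4,.056);B=ray(p,444/1.4,197/1.4,.056);print(A,B)
for d in find_in('piston1_centre',p)[:4]:print(np.round(d['extent']),d['confidence'])
plan([(B[0],B[1],.15,None),(B[0],B[1],.040,None),(B[0],B[1],.2,None),(.57,-.15,.2,None),(.6092,.0035,.2,None),(.6092,.0035,.099,None)])
E
```

```text
[ 0.35441278 -0.24303249  0.056     ] [ 0.44749977 -0.39611661  0.056     ]
[318. 142.  39.  36.] 0.63
[ 69. 103. 137. 150.] 0.39
from [ 0.441  -0.299   0.3961] -94.7
(np.float64(0.4474997662396118), np.float64(-0.3961166120292542), 0.15, np.float64(-94.7)) -> [[0.0144, 0.0963, 0.2461], -0.0] rows 5.3
(np.float64(0.4474997662396118), np.float64(-0.3961166120292542), 0.04, np.float64(-94.7)) -> [[0.0, 0.0, 0.11], -0.0] rows 2.2
(np.float64(0.4474997662396118), np.float64(-0.3961166120292542), 0.2, np.float64(-94.7)) -> [[0.0, 0.0, -0.16], -0.0] rows 3.2
(0.57, -0.15, 0.2, np.float64(-94.7)) -> [[0.1021, -0.2553, 0.0], -0.0] rows 5.5
(0.6092, 0.0035, 0.2, np.float64(-94.7)) -> [[0.0266, -0.1562, 0.0], -0.0] rows 3.2
(0.6092, 0.0035, 0.099, np.float64(-94.7)) -> [[0.0, 0.0, 0.101], -0.0] rows 2.0
```

Request:
{"method": "step_arm", "body": {"deltas": [[[0.003,0.02,0.04],0],[[0.006,0.04,0.085],0],[[0.009,0.06,0.13],0],[[0.012,0.08,0.17],0],[[0.0144,0.0963,0.2],0]]}}

```text
clock: 22.1
ee_pos: [0.4462, -0.3966, 0.1936]
ee_rot: [-3.137, 0.129, 0.005]
ft_force: [-0.8, -0.6, 0.3]
gripper_width: 0.969
```

Request:
{"method": "step_arm", "body": {"deltas": [[[0,0,0.04],0],[[0,0,0.08],0],[[0,0,0.12],0],[[0,0,0.148],0],[[0,0,0.156],0]]}}

```text
clock: 22.6
ee_pos: [0.445, -0.3952, 0.0371]
ee_rot: [-3.136, 0.129, 0.01]
ft_force: [-1.0, -0.5, -0.2]
gripper_width: 0.97
```

Request:
{"method": "step_arm", "body": {"deltas": [[[0,0,0],0],[[0,0,0],0],[[0,0,0],0],[[0,0,0],0],[[0,0,0],0]], "claw": 0.045}}

```text
clock: 23.1
ee_pos: [0.448, -0.397, 0.0428]
ee_rot: [3.137, -0.128, 0.004]
ft_force: [-0.4, -0.7, 6.3]
gripper_width: 0.634
```

Request:
{"method": "step_arm", "body": {"deltas": [[[0,0,0],0],[[0,0,0],0]]}}

```text
clock: 23.3
ee_pos: [0.448, -0.397, 0.0428]
ee_rot: [3.137, -0.128, 0.004]
ft_force: [0.3, -2.1, 7.3]
gripper_width: 0.635
```

Request:
{"method": "step_arm", "body": {"deltas": [[[0,0,-0.02],0],[[0,0,-0.06],0],[[0,0,-0.11],0],[[0,0,-0.16],0],[[0,0,-0.16],0]]}}

```text
clock: 23.8
ee_pos: [0.4499, -0.3981, 0.2092]
ee_rot: [3.133, -0.127, 0.017]
ft_force: [0.4, -0.4, -3.0]
gripper_width: 0.633
```

```bash
python3 - <<'E'
from h import *
st(); plan([(.53,-.2,.2,None),(.609,.003,.2,None),(.609,.003,.105,None)])
E
```

```text
{'clock': 23.8, 'joints': [-0.3984, 0.2614, -0.2285, 0.002, -1.0685, 1.8874], 'ee_pos': [0.4499, -0.3981, 0.2092], 'ee_rot': [3.133, -0.1266, 0.0173], 'ft_force': [0.4116, -0.354, -3.0151], 'gripper_width': 0.6333}
from [ 0.4499 -0.3981  0.2092] -94.6
(0.53, -0.2, 0.2, np.float64(-94.6)) -> [[0.0638, -0.2039, 0.0092], -0.0] rows 4.3
(0.609, 0.003, 0.2, np.float64(-94.6)) -> [[0.0624, -0.2087, 0.0], -0.0] rows 4.4
(0.609, 0.003, 0.105, np.float64(-94.6)) -> [[0.0, 0.0, 0.095], -0.0] rows 1.9
```

Request:
{"method": "step_arm", "body": {"deltas": [[[0.013,-0.042,0],0],[[0.026,-0.084,0],0],[[0.039,-0.126,0],0],[[0.052,-0.168,0.005],0],[[0.064,-0.204,0.009],0]]}}

```text
clock: 24.3
ee_pos: [0.5272, -0.1959, 0.1915]
ee_rot: [-3.138, 0.128, 0.001]
ft_force: [1.2, -0.2, -2.9]
gripper_width: 0.632
```

Request:
{"method": "step_arm", "body": {"deltas": [[[0.013,-0.045,0],0],[[0.026,-0.09,0],0],[[0.039,-0.135,0],0],[[0.052,-0.175,0],0],[[0.0625,-0.209,0],0]]}}

```text
clock: 24.8
ee_pos: [0.6067, 0.0075, 0.1915]
ee_rot: [-3.139, 0.127, 0.001]
ft_force: [1.0, -0.3, -3.3]
gripper_width: 0.638
```

Request:
{"method": "step_arm", "body": {"deltas": [[[0,0,0.03],0],[[0,0,0.06],0],[[0,0,0.08],0],[[0,0,0.085],0],[[0,0,0.085],0]]}}

```text
clock: 25.3
ee_pos: [0.6065, 0.0049, 0.1073]
ee_rot: [3.138, -0.128, -0.001]
ft_force: [-0.0, -2.2, 3.1]
gripper_width: 0.636
```

```bash
python3 - <<'E'
from h import *
st(); plan([(.609,.003,.102,-94.7)])
E
```

```text
{'clock': 25.3, 'joints': [0.33, 0.3754, -0.3235, 0.0004, -0.8725, 1.1592], 'ee_pos': [0.6065, 0.0049, 0.1073], 'ee_rot': [3.1385, -0.1278, -0.0007], 'ft_force': [-0.0068, -2.2384, 3.0581], 'gripper_width': 0.6358}
from [0.6065 0.0049 0.1073] -94.7
(0.609, 0.003, 0.102, -94.7) -> [[0.0027, 0.0016, 0.0053], 0.001] rows 0.1
```

Request:
{"method": "step_arm", "body": {"deltas": [[[0,0,-0.006],0],[[0.0027,0.0018,-0.006],0],[[0.0027,0.0018,-0.006],0],[[0.0027,0.0018,0],0],[[0.0027,0.0018,0.003],0]]}}

```text
clock: 25.8
ee_pos: [0.6095, 0.0028, 0.1035]
ee_rot: [3.139, -0.129, 0.0]
ft_force: [1.4, -3.0, -1.4]
gripper_width: 0.636
```

Request:
{"method": "step_arm", "body": {"deltas": [[[0,0,0.002],0],[[0,0,0.002],0]]}}

```text
clock: 26.0
ee_pos: [0.6094, 0.0028, 0.1019]
ee_rot: [3.139, -0.128, -0.0]
ft_force: [1.7, -2.7, -2.9]
gripper_width: 0.632
```

Request:
{"method": "step_arm", "body": {"deltas": [[[0,0,0.0015],0],[[0,0,0.0015],0],[[0,0,0.0015],0]]}}

```text
clock: 26.3
ee_pos: [0.6094, 0.0029, 0.1017]
ee_rot: [3.139, -0.128, 0.001]
ft_force: [-2.8, -1.6, 7.3]
gripper_width: 0.633
```

Request:
{"method": "step_arm", "body": {"deltas": [[[0,0,0],0],[[0,0,0],0],[[0,0,0],0],[[0,0,0],0]], "claw": 0.08}}

```text
clock: 26.7
ee_pos: [0.6092, 0.0032, 0.1004]
ee_rot: [-3.139, 0.128, 0.0]
ft_force: [-0.2, 0.0, 1.1]
gripper_width: 0.895
```

Request:
{"method": "step_arm", "body": {"deltas": [[[0,0,-0.03],0],[[0,0,-0.07],0],[[0,0,-0.12],0],[[0,0,-0.17],0],[[0,0,-0.22],0]]}}

```text
clock: 27.2
ee_pos: [0.6089, 0.003, 0.3227]
ee_rot: [-3.139, 0.128, -0.0]
ft_force: [1.7, 0.0, 0.1]
gripper_width: 0.914
```

```bash
python3 - <<'E'
from h import *
st(); plan([(.5,-.12,.35,None),(.39,-.243,.3,None)])
E
```

```text
{'clock': 27.2, 'joints': [0.3253, 0.214, -0.0276, -0.0001, -1.3291, 1.1638], 'ee_pos': [0.6089, 0.003, 0.3227], 'ee_rot': [-3.1389, 0.1283, -0.0], 'ft_force': [1.6519, 0.0157, 0.1364], 'gripper_width': 0.9141}
from [0.6089 0.003  0.3227] -94.7
(0.5, -0.12, 0.35, np.float64(-94.7)) -> [[-0.0985, 0.1315, -0.0273], -0.0] rows 3.3
(0.39, -0.243, 0.3, np.float64(-94.7)) -> [[-0.0996, 0.1316, 0.05], -0.0] rows 3.4
```

Request:
{"method": "step_arm", "body": {"deltas": [[[-0.035,0.046,-0.01],0],[[-0.07,0.092,-0.03],0],[[-0.105,0.138,-0.04],0],[[-0.14,0.184,-0.04],0],[[-0.168,0.228,-0.04],0]], "claw": 0.085}}

```text
clock: 27.7
ee_pos: [0.4455, -0.1822, 0.3603]
ee_rot: [-3.139, 0.127, -0.002]
ft_force: [0.8, -0.6, 0.4]
gripper_width: 0.963
```

Request:
{"method": "step_arm", "body": {"deltas": [[[0,0.03,0],0],[[0,0.03,0],0],[[0,0.03,0],0],[[0,0.03,0],0]]}}

```text
clock: 28.1
ee_pos: [0.4447, -0.2107, 0.3594]
ee_rot: [-3.139, 0.128, 0.0]
ft_force: [0.3, -0.3, -0.1]
gripper_width: 0.969
```

```bash
python3 - <<'E'
from h import *
st(); p=shot('wrist','w8.png',1.4)
for d in find_in('piston1_centre',p)[:5]:print(np.round(d['extent']),round(d['confidence'],2),np.round(ray(p,*d['extent'][:2],.0285),4),np.round(ray(p,*d['extent'][:2],.0875),4))
E
```

```text
{'clock': 28.1, 'joints': [-0.0423, -0.003, -0.1939, -0.0002, -1.3802, 1.5315], 'ee_pos': [0.4447, -0.2107, 0.3594], 'ee_rot': [-3.1388, 0.1282, 0.0005], 'ft_force': [0.2509, -0.2592, -0.0863], 'gripper_width': 0.969}
[76. 44. 69. 56.] 0.95 [0.6223 0.0381 0.0285] [0.6095 0.0059 0.0875]
```

View pics/w8.png

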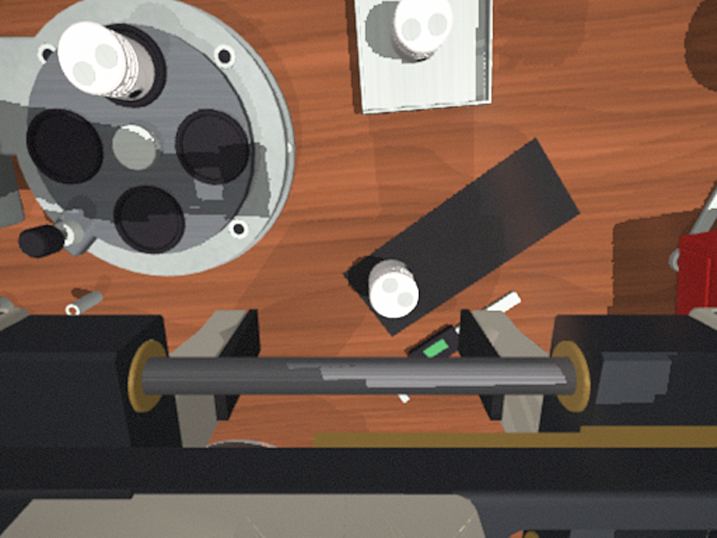

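Piston B stands in nest 0 (92,60), the finished one in the tray (420,25), and piston A's top is at (394,293).

```bash
python3 - <<'E'
from h import *
p=shot('wrist')
A=ray(p,394/1.4,293/1.4,.056);print(A)
plan([(A[0],A[1],.2,None),(A[0],A[1],.042,None),(A[0],A[1],.2,None),(.5278,-.065,.19,None),(.5278,-.065,.112,None)])
E
```

```text
[ 0.35278096 -0.2412944   0.056     ]
from [ 0.4449 -0.2104  0.3594] -94.6
(np.float64(0.352780960989063), np.float64(-0.2412944041244107), 0.2, np.float64(-94.6)) -> [[-0.0894, 0.0382, 0.1594], -0.0] rows 3.7
(np.float64(0.352780960989063), np.float64(-0.2412944041244107), 0.042, np.float64(-94.6)) -> [[0.0, 0.0, 0.158], -0.0] rows 3.2
(np.float64(0.352780960989063), np.float64(-0.2412944041244107), 0.2, np.float64(-94.6)) -> [[0.0, 0.0, -0.158], -0.0] rows 3.2
(0.5278, -0.065, 0.19, np.float64(-94.6)) -> [[0.1603, -0.1898, 0.01], -0.0] rows 5.0
(0.5278, -0.065, 0.112, np.float64(-94.6)) -> [[0.0, 0.0, 0.078], -0.0] rows 1.6
```

Request:
{"method": "step_arm", "body": {"deltas": [[[-0.022,0.009,0.04],0],[[-0.044,0.018,0.08],0],[[-0.066,0.028,0.12],0],[[-0.0888,0.0388,0.159],0],[[-0.0888,0.0388,0.159],0]]}}

```text
clock: 28.75
ee_pos: [0.3473, -0.2413, 0.1957]
ee_rot: [-3.136, 0.13, 0.015]
ft_force: [0.5, 0.2, -0.2]
gripper_width: 0.972
```

Request:
{"method": "step_arm", "body": {"deltas": [[[0,0,0.04],0],[[0,0,0.08],0],[[0,0,0.12],0],[[0,0,0.15],0],[[0,0,0.158],0]]}}

```text
clock: 29.25
ee_pos: [0.3522, -0.2419, 0.0404]
ee_rot: [-3.138, 0.127, 0.007]
ft_force: [-0.5, -0.8, -0.3]
gripper_width: 0.967
```

Request:
{"method": "step_arm", "body": {"deltas": [[[0,0,0],0],[[0,0,0],0],[[0,0,0],0],[[0,0,0],0],[[0,0,0],0]], "claw": 0.045}}

```text
clock: 29.75
ee_pos: [0.3538, -0.2428, 0.0437]
ee_rot: [3.139, -0.128, 0.004]
ft_force: [-0.6, 2.1, 8.9]
gripper_width: 0.633
```

Request:
{"method": "step_arm", "body": {"deltas": [[[0,0,0],0],[[0,0,0],0]]}}

```text
clock: 29.95
ee_pos: [0.3538, -0.2428, 0.0438]
ee_rot: [3.139, -0.128, 0.004]
ft_force: [-1.4, 1.1, 8.0]
gripper_width: 0.634
```

Request:
{"method": "step_arm", "body": {"deltas": [[[0,0,-0.02],0],[[0,0,-0.06],0],[[0,0,-0.11],0],[[0,0,-0.15],0],[[0,0,-0.15],0]]}}

```text
clock: 30.45
ee_pos: [0.3557, -0.2434, 0.1983]
ee_rot: [3.137, -0.127, 0.017]
ft_force: [0.4, -0.0, -2.7]
gripper_width: 0.635
```

```bash
python3 - <<'E'
from h import *
st(); plan([(.5278,-.065,.2,-94.7),(.5278,-.065,.114,None)])
E
```

```text
{'clock': 30.45, 'joints': [-0.1379, -0.0151, -0.5827, 0.0015, -0.9925, 1.6268], 'ee_pos': [0.3557, -0.2434, 0.1983], 'ee_rot': [3.1367, -0.1272, 0.0165], 'ft_force': [0.4317, -0.0277, -2.6818], 'gripper_width': 0.6354}
from [ 0.3557 -0.2434  0.1983] -94.6
(0.5278, -0.065, 0.2, -94.7) -> [[0.1571, -0.1918, -0.0017], 0.001] rows 5.0
(0.5278, -0.065, 0.114, -94.7) -> [[0.0, 0.0, 0.086], -0.0] rows 1.7
```

Request:
{"method": "step_arm", "body": {"deltas": [[[0.031,-0.038,0],0],[[0.062,-0.076,0],0],[[0.093,-0.115,0],0],[[0.125,-0.153,0],0],[[0.157,-0.192,0],0]]}}

```text
clock: 30.95
ee_pos: [0.5252, -0.0627, 0.1921]
ee_rot: [-3.139, 0.129, 0.001]
ft_force: [1.0, -1.5, -1.0]
gripper_width: 0.637
```

Request:
{"method": "step_arm", "body": {"deltas": [[[0,0,0.03],0],[[0,0,0.06],0],[[0,0,0.08],0],[[0,0,0.082],0],[[0,0,0.082],0]]}}

```text
clock: 31.45
ee_pos: [0.5239, -0.0644, 0.1096]
ee_rot: [3.139, -0.129, -0.003]
ft_force: [0.1, -0.3, -3.3]
gripper_width: 0.632
```

```bash
python3 - <<'E'
from h import *
st(); plan([(.5278,-.065,.103,-94.7)])
E
```

```text
{'clock': 31.45, 'joints': [0.2493, 0.2602, -0.4942, -0.0005, -0.8186, 1.2397], 'ee_pos': [0.5239, -0.0644, 0.1096], 'ee_rot': [3.1387, -0.129, -0.0034], 'ft_force': [0.1372, -0.2525, -3.298], 'gripper_width': 0.6325}
from [ 0.5239 -0.0644  0.1096] -94.7
(0.5278, -0.065, 0.103, -94.7) -> [[0.004, 0.0002, 0.0066], -0.0] rows 0.2
```

Request:
{"method": "step_arm", "body": {"deltas": [[[0.0,0,-0.003],0],[[0.0038,0,-0.003],0],[[0.0038,0,-0.003],0],[[0.0038,0,0.002],0],[[0.0038,0,0.0045],0]]}}

```text
clock: 31.95
ee_pos: [0.5298, -0.0647, 0.1071]
ee_rot: [3.139, -0.128, 0.004]
ft_force: [-1.1, -0.5, 16.6]
gripper_width: 0.636
```

Request:
{"method": "step_arm", "body": {"deltas": [[[0,0,0.002],0],[[0,0,0.002],0]]}}

```text
clock: 32.15
ee_pos: [0.5308, -0.0648, 0.1061]
ee_rot: [3.139, -0.127, 0.008]
ft_force: [0.9, -2.0, 12.7]
gripper_width: 0.632
```

```bash
python3 -c "
from h import *
o=st();print(np.round(o['moment'],3))"
```

```text
{'clock': 32.15, 'joints': [0.2465, 0.2712, -0.4893, 0.0022, -0.8058, 1.2422], 'ee_pos': [0.5308, -0.0648, 0.1061], 'ee_rot': [3.1388, -0.1266, 0.0075], 'ft_force': [0.9449, -2.0214, 12.7092], 'gripper_width': 0.6321}
[-0.419  0.183 -0.041]
```

Request:
{"method": "step_arm", "body": {"deltas": [[[0,0,-0.01],0],[[0,0,-0.013],0],[[0,0,-0.013],0],[[0,0,-0.013],0]]}}

```text
clock: 32.55
ee_pos: [0.5281, -0.0647, 0.1168]
ee_rot: [-3.139, 0.129, 0.001]
ft_force: [-1.1, 0.7, -2.7]
gripper_width: 0.632
```

```bash
python3 -c "
from h import *
o=st();print(np.round(o['moment'],3));p=shot('wrist','w9.png',1.4)"
```

```text
{'clock': 32.55, 'joints': [0.2468, 0.2565, -0.4785, -0.0003, -0.8364, 1.2423], 'ee_pos': [0.5281, -0.0647, 0.1168], 'ee_rot': [-3.1389, 0.1287, 0.0009], 'ft_force': [-1.1494, 0.6766, -2.6652], 'gripper_width': 0.6324}
[-0.095  0.179  0.018]
```

View pics/w9.png

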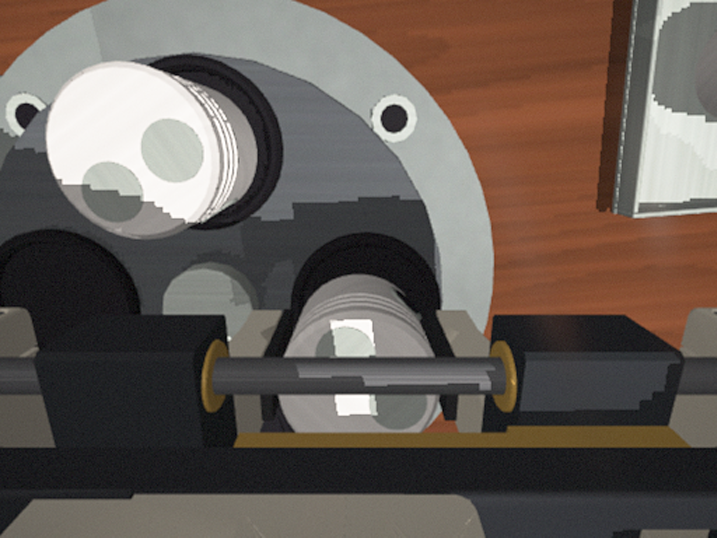

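The held piston is near nest 3. The rim's outer arc peaks at (368,233). I'll overlay model circles for the rim and the piston foot.

```bash
python3 - <<'E'
from h import *
o=get_obs();p=shot('wrist')
im=cv2.resize(p['image'][120:280,160:360,::-1],None,fx=4,fy=4,interpolation=2)[:600]
def circ(c,r,z,col):
    q=[(proj(p,[c[0]+r*np.cos(t),c[1]+r*np.sin(t),z])-[160,120])*4 for t in np.linspace(0,2*np.pi,90)];cv2.polylines(im,[np.int32(q)],True,col,1)
e=o['ee_pos'];print(e)
circ((.5278,-.0655),.037,.067,(0,255,0));circ((.5278,-.0655),.031,.067,(255,255,0))
circ(e[:2],.028,e[2]-.0428,(0,0,255));circ(e[:2],.028,e[2]+.0122,(255,0,255))
cv2.imwrite('pics/w10.png',im)
E
```

```text
[ 0.52806668 -0.06466693  0.1166374 ]
```

View pics/w10.png

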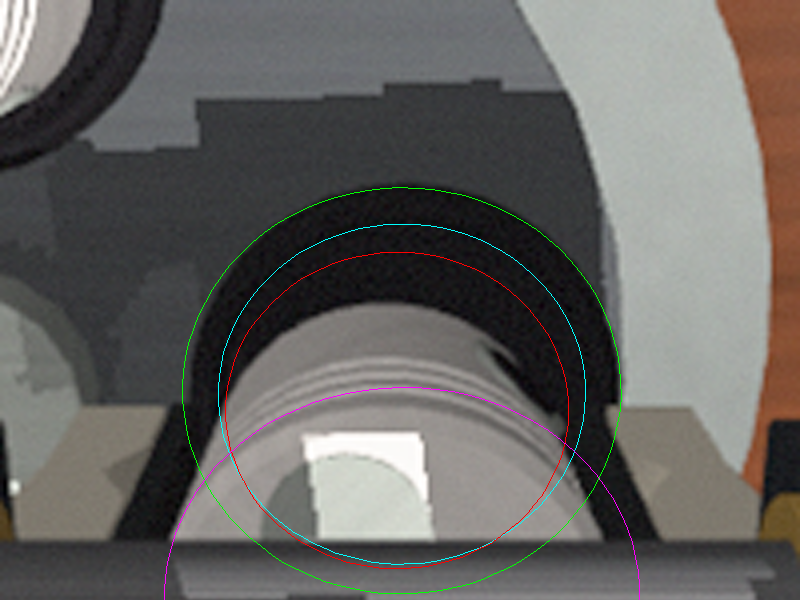

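The rim model fits within about 1 mm, but the held piston has tilted in the jaws: its foot is swung towards −x. I'll quantify this.

```bash
python3 - <<'E'
from h import *
from scipy.optimize import fsolve
o=get_obs();p=shot('wrist');e=np.array(o['ee_pos'])
u=256;col=p['image'][150:235,u-3:u+4].mean((1,2));print(np.round(col).astype(int).tolist())
def edges(off,w):
    R_=np.array([[np.cos(w),np.sin(w)],[-np.sin(w),np.cos(w)]])
    out=[]
    for r in((.028,-.0368),(.028,.0182)):
        q=R_@np.array(r);out.append(proj(p,[e[0]+off+q[0],e[1],e[2]-.006+q[1]])[1])
    return out
print('untilted',edges(0,0))
for vf,vc in((195.75,219.5),(195.75,217),(195.75,222)):
    s=fsolve(lambda s:np.array(edges(*s))-[vf,vc],[0,.1]);print(vf,vc,'off mm',s[0]*1e3,'tilt',s[1],'foot centre dx mm',1e3*s[0]-36.8*np.sin(s[1]))
E
```

```text
[58, 57, 56, 58, 56, 59, 58, 58, 57, 56, 56, 57, 55, 58, 59, 54, 37, 18, 23, 20, 21, 22, 21, 22, 20, 16, 19, 24, 21, 23, 23, 20, 22, 22, 21, 21, 23, 22, 23, 24, 21, 21, 23, 21, 19, 49, 98, 119, 119, 119, 117, 116, 114, 116, 116, 119, 118, 117, 115, 143, 160, 132, 128, 160, 151, 113, 144, 161, 131, 115, 116, 128, 147, 152, 150, 151, 149, 142, 227, 253, 250, 250, 250, 250, 243]
untilted [np.float64(183.22162399832135), np.float64(217.01776597010723)]
195.75 219.5 off mm -4.679005140052749 tilt 0.12085782813408875 foot centre dx mm -9.115753801348326
195.75 217 off mm -4.000589075055045 tilt 0.14171759605991952 foot centre dx mm -9.198357200683539
195.75 222 off mm -5.341287313570385 tilt 0.10000438312880884 foot centre dx mm -9.01531753945469
```

Request:
{"method": "step_arm", "body": {"deltas": [[[0.004,0,-0.002],0],[[0.009,0.0008,-0.002],0],[[0.009,0.0008,-0.002],0],[[0.009,0.0008,-0.002],0]]}}

```text
clock: 33.1
ee_pos: [0.5375, -0.0663, 0.1189]
ee_rot: [-3.139, 0.129, 0.0]
ft_force: [-0.9, -0.6, -3.0]
gripper_width: 0.63
```

Request:
{"method": "step_arm", "body": {"deltas": [[[0,0,0.003],0],[[0,0,0.006],0],[[0,0,0.009],0],[[0,0,0.009],0]]}}

```text
clock: 33.5
ee_pos: [0.537, -0.0662, 0.1094]
ee_rot: [3.139, -0.129, -0.002]
ft_force: [-1.1, -0.1, -3.4]
gripper_width: 0.635
```

No contact at a lowest foot height of about 64 mm, which is inside the rim. Lowering on.

Request:
{"method": "step_arm", "body": {"deltas": [[[0,0,0.002],0],[[0,0,0.003],0],[[0,0,0.003],0]]}}

```text
clock: 33.8
ee_pos: [0.5372, -0.0663, 0.1069]
ee_rot: [3.139, -0.129, -0.001]
ft_force: [-0.8, -0.7, -3.2]
gripper_width: 0.636
```

Request:
{"method": "step_arm", "body": {"deltas": [[[0,0,0.0015],0],[[0,0,0.003],0],[[0,0,0.003],0]]}}

```text
clock: 34.1
ee_pos: [0.5371, -0.0663, 0.1038]
ee_rot: [3.139, -0.129, -0.001]
ft_force: [-0.9, -1.4, -2.6]
gripper_width: 0.634
```

Request:
{"method": "step_arm", "body": {"deltas": [[[0,0,0.0015],0],[[0,0,0.0025],0],[[0,0,0.0025],0]]}}

```text
clock: 34.4
ee_pos: [0.5383, -0.0661, 0.1031]
ee_rot: [3.139, -0.127, 0.003]
ft_force: [-4.9, -0.2, 10.5]
gripper_width: 0.627
```

Request:
{"method": "step_arm", "body": {"deltas": [[[0,0,0],0],[[0,0,0],0],[[0,0,0],0],[[0,0,0],0]], "claw": 0.08}}

```text
clock: 34.8
ee_pos: [0.5376, -0.0661, 0.1015]
ee_rot: [-3.139, 0.128, -0.0]
ft_force: [0.5, -0.6, 0.3]
gripper_width: 0.891
```

Request:
{"method": "step_arm", "body": {"deltas": [[[0,0,-0.02],0],[[0,0,-0.06],0],[[0,0,-0.11],0],[[0,0,-0.16],0],[[0,0,-0.2],0]]}}

```text
clock: 35.3
ee_pos: [0.5377, -0.0663, 0.3048]
ee_rot: [-3.139, 0.128, -0.004]
ft_force: [0.3, 0.2, 0.1]
gripper_width: 0.909
```

```bash
python3 - <<'E'
from h import *
st(); plan([(.46,.03,.35,None)])
E
```

```text
{'clock': 35.3, 'joints': [0.2395, 0.1058, -0.1993, 0.0005, -1.2631, 1.2495], 'ee_pos': [0.5377, -0.0663, 0.3048], 'ee_rot': [-3.1387, 0.1282, -0.0042], 'ft_force': [0.2759, 0.1901, 0.0659], 'gripper_width': 0.9093}
from [ 0.5377 -0.0663  0.3048] -94.7
(0.46, 0.03, 0.35, np.float64(-94.7)) -> [[-0.0853, -0.0896, -0.0452], -0.0] rows 2.6
```

Request:
{"method": "step_arm", "body": {"deltas": [[[-0.015,0,-0.04],0],[[-0.03,0.005,-0.08],0],[[-0.035,0.015,-0.095],0],[[-0.035,0.015,-0.095],0],[[-0.035,0.015,-0.095],0]], "claw": 0.06}}

```text
clock: 35.8
ee_pos: [0.5012, -0.0782, 0.3962]
ee_rot: [-3.138, 0.129, -0.0]
ft_force: [0.9, 0.1, -0.7]
gripper_width: 0.69
```

```bash
python3 - <<'E'
from h import *
st(); p=shot('wrist','w11.png',1.4)
for l in('finished_centre','plunger_knob'):
  for d in find_in(l,p)[:5]:print(l,np.round(d['extent']),round(d['confidence'],2),np.round(ray(p,*d['extent'][:2],.0875),4),np.round(ray(p,*d['extent'][:2],.108),4))
E
```

```text
{'clock': 35.8, 'joints': [0.2326, 0.0145, -0.0956, -0.0006, -1.4603, 1.2561], 'ee_pos': [0.5012, -0.0782, 0.3962], 'ee_rot': [-3.1383, 0.1291, -0.0003], 'ft_force': [0.8772, 0.0858, -0.6978], 'gripper_width': 0.6896}
finished_centre [384.  58.  45.  40.] 0.78 [ 0.6203 -0.2647  0.0875] [ 0.6183 -0.2562  0.108 ]
finished_centre [179.   3.  32.   4.] 0.64 [0.7118 0.0091 0.0875] [0.7056 0.0048 0.108 ]
finished_centre [201. 131. 141. 149.] 0.2 [0.5416 0.0035 0.0875] [ 5.433e-01 -5.000e-04  1.080e-01]
plunger_knob [144. 194.  22.  18.] 0.68 [0.4514 0.1081 0.0875] [0.4573 0.0992 0.108 ]
plunger_knob [202. 136. 142. 149.] 0.39 [0.535  0.0029 0.0875] [ 0.537  -0.0011  0.108 ]
```

View pics/w11.png

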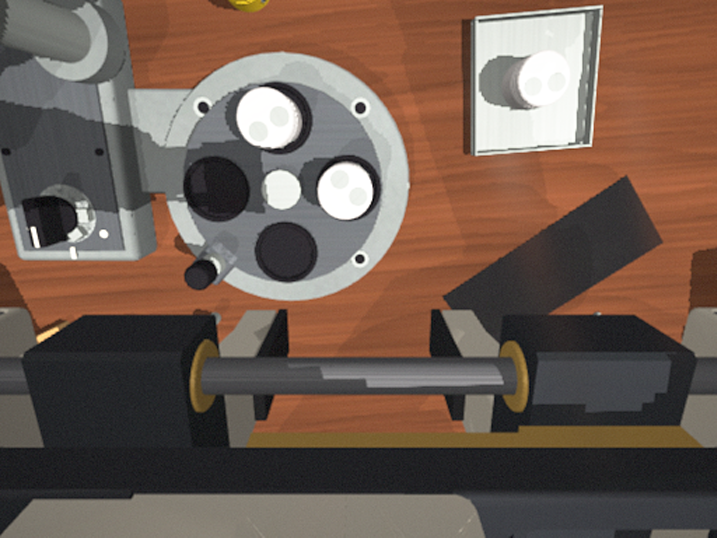

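Both new pistons stand in nests 0 and 3: tops at (270,117) and (345,190). The finished one is in the tray at (540,78) and the plunger knob is at (201,273).

```bash
python3 - <<'E'
from h import *
p=shot('wrist')
for n,x,y,z in[('p0',269,117,.115),('p3',345,190,.115),('pl',200,274,.117),('n1',217,188,.063),('n2',286,251,.063),('h45',204,106,.04),('h-45',360,107,.04),('h225',360,259,.04),('fin',542,78,.058)]: print(n,np.round(ray(p,x/1.4,y/1.4,z),4))
plan([(.456,.104,.25,-109.7),(.456,.104,.2,-124.7),(.456,.104,.109,-124.7)])
E
```

```text
p0 [0.6067 0.001  0.115 ]
p3 [ 0.5318 -0.0649  0.115 ]
pl [0.4567 0.0966 0.117 ]
n1 [0.5401 0.0811 0.063 ]
n2 [0.4605 0.0133 0.063 ]
h45 [0.6293 0.0871 0.04  ]
h-45 [ 0.6138 -0.087   0.04  ]
h225 [ 0.4367 -0.0725  0.04  ]
fin [ 0.6252 -0.2815  0.058 ]
from [ 0.5012 -0.0781  0.3952] -94.7
(0.456, 0.104, 0.25, -109.7) -> [[-0.0599, -0.1778, 0.1452], 0.262] rows 4.7
(0.456, 0.104, 0.2, -124.7) -> [[0.0, 0.0, 0.05], 0.262] rows 1.7
(0.456, 0.104, 0.109, -124.7) -> [[0.0, 0.0, 0.091], -0.0] rows 1.8
```

Request:
{"method": "step_arm", "body": {"deltas": [[[-0.012,-0.035,0.02],0.05],[[-0.024,-0.07,0.04],0.1],[[-0.036,-0.105,0.07],0.16],[[-0.048,-0.14,0.1],0.21],[[-0.06,-0.176,0.14],0.262]]}}

```text
clock: 36.5
ee_pos: [0.4563, 0.1002, 0.2593]
ee_rot: [-3.094, 0.54, -0.001]
ft_force: [2.3, 1.0, -0.4]
gripper_width: 0.68
```

Request:
{"method": "step_arm", "body": {"deltas": [[[0,0,0.02],0.09],[[0,0,0.04],0.18],[[0,0,0.05],0.262],[[0,0,0.05],0.262]]}}

```text
clock: 36.9
ee_pos: [0.4556, 0.0983, 0.2081]
ee_rot: [2.995, -0.937, -0.005]
ft_force: [0.2, -0.3, 0.0]
gripper_width: 0.686
```

```bash
python3 - <<'E'
from h import *
st(); plan([(.456,.102,.108,-124.7)])
E
```

```text
{'clock': 36.9, 'joints': [0.6363, 0.0482, -0.4922, -0.0004, -1.035, 0.3282], 'ee_pos': [0.4556, 0.0983, 0.2081], 'ee_rot': [2.9949, -0.9373, -0.0047], 'ft_force': [0.1881, -0.2967, 0.017], 'gripper_width': 0.6864}
from [0.4556 0.0983 0.2081] -124.8
(0.456, 0.102, 0.108, -124.7) -> [[-0.0018, -0.0033, 0.1001], -0.001] rows 2.0
```

Request:
{"method": "step_arm", "body": {"deltas": [[[-0.0018,-0.0033,0.03],0],[[-0.0018,-0.0033,0.06],0],[[-0.0018,-0.0033,0.085],0],[[-0.0018,-0.0033,0.1],0],[[-0.0018,-0.0033,0.1],0]]}}

```text
clock: 37.4
ee_pos: [0.4562, 0.1017, 0.1087]
ee_rot: [2.996, -0.933, -0.004]
ft_force: [-0.3, -0.8, -0.1]
gripper_width: 0.686
```

Request:
{"method": "step_arm", "body": {"deltas": [[[0,0,0],0],[[0,0,0],0],[[0,0,0],0],[[0,0,0],0],[[0,0,0],0]], "claw": 0.018}}

```text
clock: 37.9
ee_pos: [0.457, 0.1019, 0.1108]
ee_rot: [2.998, -0.937, 0.0]
ft_force: [-2.3, -2.5, 5.6]
gripper_width: 0.334
```

Request:
{"method": "step_arm", "body": {"deltas": [[[0,0,0],0],[[0,0,0],0]]}}

```text
clock: 38.1
ee_pos: [0.457, 0.1019, 0.1108]
ee_rot: [2.998, -0.937, 0.0]
ft_force: [-2.0, -3.1, 6.2]
gripper_width: 0.336
```

Request:
{"method": "step_arm", "body": {"deltas": [[[0,0,-0.006],0],[[0,0,-0.012],0],[[0,0,-0.018],0],[[0,0,-0.02],0],[[0,0,-0.02],0]]}}

```text
clock: 38.6
ee_pos: [0.4568, 0.1019, 0.1299]
ee_rot: [2.998, -0.937, -0.001]
ft_force: [4.5, -4.7, -11.3]
gripper_width: 0.334
```

```bash
python3 - <<'E'
from h import *
o=st(); c=np.array([.5338,.0083]);e=np.array(o['ee_pos']);v=e[:2]-c;a0=np.degrees(np.arctan2(v[1],v[0]));r=np.linalg.norm(v);print(a0,r)
y0=-124.7
# per-call: 5 rows
for k in range(3):
    th=np.radians(y0+30*k);Y=np.array([np.cos(th),np.sin(th)]);X=np.array([-Y[1],Y[0]])
    pt=lambda a:c+r*np.array([np.cos(np.radians(a)),np.sin(np.radians(a))])
    b=pt(a0+30*k)
    for i in range(1,6):
        d=pt(a0+30*k+6*i)-b;print([round(float(d@X),4),round(float(d@Y),4)],round(-np.radians(6*i),4),end='; ')
    print('end',np.round(pt(a0+30*k+30),4))
E
```

```text
{'clock': 38.6, 'joints': [0.6416, 0.14, -0.5971, -0.0001, -0.8345, 0.323], 'ee_pos': [0.4568, 0.1019, 0.1299], 'ee_rot': [2.9978, -0.9375, -0.0008], 'ft_force': [4.5352, -4.658, -11.3052], 'gripper_width': 0.3343}
129.44697341653804 0.1211808065069716
[-0.0028, 0.0124] -0.1047; [-0.0043, 0.025] -0.2094; [-0.0045, 0.0376] -0.3142; [-0.0034, 0.0503] -0.4189; [-0.0009, 0.0627] -0.5236; end [0.4203 0.0508]
[-0.0028, 0.0124] -0.1047; [-0.0043, 0.025] -0.2094; [-0.0045, 0.0376] -0.3142; [-0.0034, 0.0503] -0.4189; [-0.0009, 0.0627] -0.5236; end [ 0.4143 -0.0116]
[-0.0028, 0.0124] -0.1047; [-0.0043, 0.025] -0.2094; [-0.0045, 0.0376] -0.3142; [-0.0034, 0.0503] -0.4189; [-0.0009, 0.0627] -0.5236; end [ 0.4402 -0.0687]
```

Request:
{"method": "step_arm", "body": {"deltas": [[[-0.0028,0.0124,0],-0.105],[[-0.0043,0.025,0],-0.209],[[-0.0045,0.0376,0],-0.314],[[-0.0034,0.0503,0],-0.419],[[-0.0009,0.0627,0],-0.5236]]}}

```text
clock: 39.1
ee_pos: [0.4198, 0.0511, 0.1296]
ee_rot: [-3.139, 0.123, 0.001]
ft_force: [4.4, 0.3, -12.0]
gripper_width: 0.335
```

Request:
{"method": "step_arm", "body": {"deltas": [[[-0.0028,0.0124,0],-0.105],[[-0.0043,0.025,0],-0.209],[[-0.0045,0.0376,0],-0.314],[[-0.0034,0.0503,0],-0.419],[[-0.0009,0.0627,0],-0.5236]]}}

```text
clock: 39.6
ee_pos: [0.4131, -0.0115, 0.1293]
ee_rot: [-3.063, -0.692, 0.004]
ft_force: [0.6, 1.8, -12.8]
gripper_width: 0.336
```

Request:
{"method": "step_arm", "body": {"deltas": [[[-0.0028,0.0124,0],-0.105],[[-0.0043,0.025,0],-0.209],[[-0.0045,0.0376,0],-0.314],[[-0.0034,0.0503,0],-0.419],[[-0.0009,0.0627,0],-0.5236]]}}

```text
clock: 40.1
ee_pos: [0.4382, -0.0689, 0.1288]
ee_rot: [-2.779, -1.46, 0.006]
ft_force: [-1.7, -1.5, -12.9]
gripper_width: 0.334
```

Request:
{"method": "step_arm", "body": {"deltas": [[[0,0,0],0],[[0,0,0],0],[[0,0,0],0]]}}

```text
clock: 40.4
ee_pos: [0.4383, -0.0689, 0.1291]
ee_rot: [-2.783, -1.454, 0.007]
ft_force: [-1.8, -6.9, -11.8]
gripper_width: 0.338
```

```bash
python3 - <<'E'
from h import *
o=st(); c=np.array([.5338,.0083]);v=np.array(o['ee_pos'])[:2]-c;print(np.degrees(np.arctan2(v[1],v[0]))%360,np.linalg.norm(v));plan([(.44,-.0687,.111,-34.7)])
E
```

```text
{'clock': 40.4, 'joints': [0.2907, 0.1028, -0.6443, -0.0008, -0.8283, 2.2436], 'ee_pos': [0.4383, -0.0689, 0.1291], 'ee_rot': [-2.7832, -1.4541, 0.0069], 'ft_force': [-1.7546, -6.8557, -11.7877], 'gripper_width': 0.3378}
218.9372748909765 0.12279264246267703
from [ 0.4383 -0.0689  0.1291] -34.8
(0.44, -0.0687, 0.111, -34.7) -> [[0.0011, 0.0013, 0.0181], -0.002] rows 0.4
```

Request:
{"method": "step_arm", "body": {"deltas": [[[0,0.0008,0.004],0],[[0,0.0008,0.008],0],[[0,0.0008,0.012],0],[[0,0.0008,0.016],0],[[0,0.0008,0.018],0]]}}

```text
clock: 40.9
ee_pos: [0.439, -0.0696, 0.1115]
ee_rot: [-2.783, -1.456, 0.007]
ft_force: [-4.5, -8.3, -3.9]
gripper_width: 0.336
```

Request:
{"method": "step_arm", "body": {"deltas": [[[0,0,0.001],0],[[0,0,0.001],0]]}}

```text
clock: 41.1
ee_pos: [0.439, -0.0696, 0.1109]
ee_rot: [-2.783, -1.457, 0.007]
ft_force: [-5.1, -8.5, -3.2]
gripper_width: 0.336
```

Request:
{"method": "step_arm", "body": {"deltas": [[[0,0,0],0],[[0,0,0],0],[[0,0,0],0],[[0,0,0],0]], "claw": 0.055}}

```text
clock: 41.5
ee_pos: [0.442, -0.0682, 0.1118]
ee_rot: [2.782, 1.458, 0.002]
ft_force: [0.2, 0.8, 0.1]
gripper_width: 0.611
```

Request:
{"method": "step_arm", "body": {"deltas": [[[0,0,-0.04],0],[[0,0,-0.09],0],[[0,0,-0.14],0],[[0,0,-0.19],0],[[0,0,-0.24],0]], "claw": 0.07}}

```text
clock: 42.0
ee_pos: [0.4409, -0.0686, 0.3539]
ee_rot: [2.783, 1.458, 0.002]
ft_force: [1.5, 0.1, -0.4]
gripper_width: 0.801
```

```bash
python3 - <<'E'
from h import *
st(); plan([(.45,-.02,.40,-64.7),(.48,.06,.45,-94.7),(.53,.25,.45,-94.7),(.5767,.3445,.46,-94.7)])
E
```

```text
{'clock': 42.0, 'joints': [0.2899, -0.0869, -0.2847, -0.0001, -1.3714, 2.2461], 'ee_pos': [0.4409, -0.0686, 0.3539], 'ee_rot': [2.7826, 1.4579, 0.0024], 'ft_force': [1.4642, 0.0851, -0.4255], 'gripper_width': 0.8012}
from [ 0.4409 -0.0686  0.3539] -34.7
(0.45, -0.02, 0.4, -64.7) -> [[0.0451, -0.0202, -0.0461], 0.524] rows 3.5
(0.48, 0.06, 0.45, -94.7) -> [[0.0613, -0.0595, -0.05], 0.524] rows 3.5
(0.53, 0.25, 0.45, -94.7) -> [[0.0343, -0.1935, 0.0], -0.0] rows 3.9
(0.5767, 0.3445, 0.46, -94.7) -> [[0.0388, -0.098, -0.01], -0.0] rows 2.1
```

Request:
{"method": "step_arm", "body": {"deltas": [[[0.011,-0.005,-0.011],0.13],[[0.022,-0.01,-0.022],0.26],[[0.034,-0.015,-0.034],0.39],[[0.045,-0.02,-0.046],0.524]]}}

```text
clock: 42.4
ee_pos: [0.4505, -0.0196, 0.3981]
ee_rot: [-3.067, -0.679, -0.001]
ft_force: [-0.2, 0.4, 0.4]
gripper_width: 0.8
```

Request:
{"method": "step_arm", "body": {"deltas": [[[0.015,-0.015,-0.012],0.13],[[0.03,-0.03,-0.025],0.26],[[0.045,-0.045,-0.038],0.39],[[0.061,-0.06,-0.05],0.524],[[0.061,-0.06,-0.05],0.524]]}}

```text
clock: 42.9
ee_pos: [0.4812, 0.062, 0.4484]
ee_rot: [-3.138, 0.134, -0.003]
ft_force: [0.5, -0.4, -0.2]
gripper_width: 0.796
```

Request:
{"method": "step_arm", "body": {"deltas": [[[0,0,0],0],[[0,0,0],0]]}}

```text
clock: 43.1
ee_pos: [0.4796, 0.0597, 0.4469]
ee_rot: [3.139, -0.128, -0.001]
ft_force: [-0.1, -0.6, 0.0]
gripper_width: 0.799
```

```bash
python3 - <<'E'
from h import *
st(); p=shot('wrist','w12.png',1.4)
for l,z in(('plunger_knob',.117),('finished_centre',.115)):
  for d in find_in(l,p)[:5]:print(l,np.round(d['extent']),round(d['confidence'],2),np.round(ray(p,*d['extent'][:2],z),4))
E
```

```text
{'clock': 43.1, 'joints': [0.5317, -0.0328, -0.033, -0.0002, -1.5711, 0.9578], 'ee_pos': [0.4796, 0.0597, 0.4469], 'ee_rot': [3.1389, -0.1276, -0.0009], 'ft_force': [-0.053, -0.6146, 0.0271], 'gripper_width': 0.7985}
plunger_knob [337. 167.  23.  19.] 0.68 [ 0.4435 -0.0665  0.117 ]
finished_centre [451.  42.  54.  42.] 0.83 [ 0.6153 -0.2326  0.115 ]
finished_centre [450.  46.  93.  92.] 0.51 [ 0.6091 -0.2324  0.115 ]
```

View pics/w12.png

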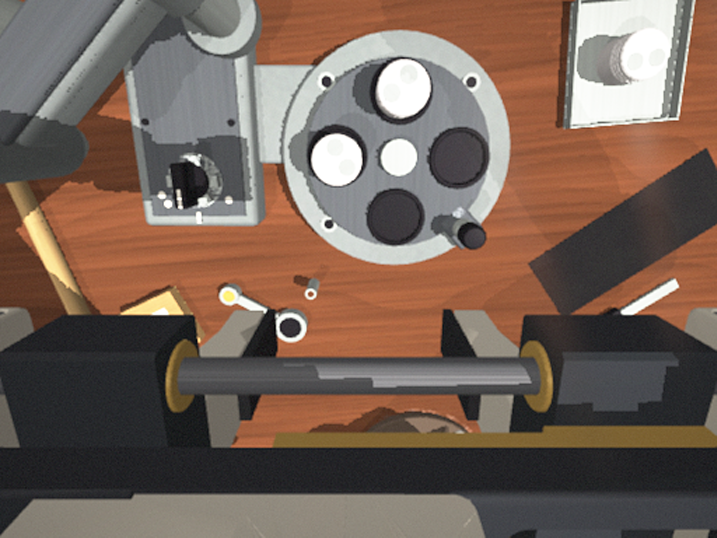

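The table is indexed: pistons at the work station (336,158) and at (402,88), plunger knob at (470,235). Now the drill arm comes back in.

Request:
{"method": "step_arm", "body": {"deltas": [[[0.009,-0.048,0],0],[[0.017,-0.097,0],0],[[0.026,-0.145,0],0],[[0.034,-0.1935,0],0]]}}

```text
clock: 43.65
ee_pos: [0.5301, 0.2512, 0.4475]
ee_rot: [-3.138, 0.131, -0.001]
ft_force: [1.0, -0.7, 0.7]
gripper_width: 0.8
```

Request:
{"method": "step_arm", "body": {"deltas": [[[0.019,-0.049,0],0],[[0.039,-0.098,0],0],[[0.039,-0.098,0],0]]}}

```text
clock: 43.95
ee_pos: [0.5782, 0.3486, 0.4427]
ee_rot: [3.135, -0.126, -0.007]
ft_force: [0.8, -0.8, -1.0]
gripper_width: 0.798
```

```bash
python3 - <<'E'
from h import *
st(); plan([(.577,.3447,.316,-94.7)])
E
```

```text
{'clock': 43.95, 'joints': [0.8301, 0.3152, 0.3694, -0.001, -1.6307, 0.66], 'ee_pos': [0.5782, 0.3486, 0.4427], 'ee_rot': [3.1353, -0.1265, -0.0069], 'ft_force': [0.7536, -0.7794, -0.9922], 'gripper_width': 0.7982}
from [0.5782 0.3486 0.4427] -94.6
(0.577, 0.3447, 0.316, -94.7) -> [[-0.0009, 0.004, 0.1267], 0.001] rows 2.5
```

Request:
{"method": "step_arm", "body": {"deltas": [[[-0.001,0.004,0.04],0],[[-0.001,0.004,0.08],0],[[-0.001,0.004,0.11],0],[[-0.001,0.004,0.127],0],[[-0.001,0.004,0.127],0]]}}

```text
clock: 44.45
ee_pos: [0.5746, 0.3392, 0.3171]
ee_rot: [3.135, -0.131, -0.006]
ft_force: [0.9, 0.6, -0.4]
gripper_width: 0.797
```

Request:
{"method": "step_arm", "body": {"deltas": [[[0,0,0],0],[[0,0,0],0],[[0,0,0],0],[[0,0,0],0],[[0,0,0],0]], "claw": 0.015}}

```text
clock: 44.95
ee_pos: [0.5757, 0.3406, 0.3209]
ee_rot: [-3.138, 0.13, -0.001]
ft_force: [-0.4, -0.2, -0.3]
gripper_width: 0.4
```

Request:
{"method": "step_arm", "body": {"deltas": [[[0,0,0],0],[[0,0,0],0],[[0,0,0],0]]}}

```text
clock: 45.25
ee_pos: [0.5747, 0.344, 0.3208]
ee_rot: [-3.134, 0.127, -0.0]
ft_force: [-6.9, 11.5, 1.8]
gripper_width: 0.289
```

```bash
python3 - <<'E'
from h import *
o=st(); c=np.array([.700,.195]);e=np.array(o['ee_pos'])[:2];v=e-c;a0=np.degrees(np.arctan2(v[1],v[0]))%360;r=np.linalg.norm(v);print(a0,r)
n=15;P=[c+r*np.array([np.cos(t),np.sin(t)]) for t in np.radians(np.linspace(a0,216,n+1)[1:])]
y=np.radians(-94.7);Y=np.array([np.cos(y),np.sin(y)]);X=np.array([-Y[1],Y[0]])
for i,q in enumerate(P):
    d=q-e;print([round(float(d@X),4),round(float(d@Y),4)],end=' ')
    if i%5==4: e=q;print(np.round(q,4))
E
```

```text
{'clock': 45.25, 'joints': [0.8279, 0.3164, 0.1077, -0.0036, -1.3579, 0.6629], 'ee_pos': [0.5747, 0.344, 0.3208], 'ee_rot': [-3.1336, 0.1265, -0.0001], 'ft_force': [-6.9209, 11.5489, 1.8032], 'gripper_width': 0.2895}
130.0716132994055 0.19468582698278517
[-0.0131, 0.0144] [-0.0247, 0.03] [-0.0347, 0.0467] [-0.043, 0.0643] [-0.0495, 0.0826] [0.5186 0.2657]
[-0.0046, 0.0189] [-0.0073, 0.0382] [-0.0081, 0.0576] [-0.0069, 0.077] [-0.0038, 0.0962] [0.5069 0.1701]
[0.005, 0.0188] [0.0119, 0.037] [0.0205, 0.0544] [0.0309, 0.0709] [0.0428, 0.0863] [0.5425 0.0806]
```

Request:
{"method": "step_arm", "body": {"deltas": [[[-0.013,0.0144,0],0],[[-0.0247,0.03,0],0],[[-0.0347,0.0467,0],0],[[-0.043,0.0643,0],0],[[-0.0495,0.0826,0],0]]}}

```text
clock: 45.75
ee_pos: [0.5166, 0.2662, 0.3207]
ee_rot: [-3.132, 0.124, 0.003]
ft_force: [-10.0, 12.9, 3.5]
gripper_width: 0.289
```

Request:
{"method": "step_arm", "body": {"deltas": [[[-0.0046,0.0189,0],0],[[-0.0073,0.038,0],0],[[-0.0081,0.0576,0],0],[[-0.0069,0.077,0],0],[[-0.0038,0.096,0],0]]}}

```text
clock: 46.25
ee_pos: [0.5067, 0.168, 0.3209]
ee_rot: [-3.136, 0.127, 0.0]
ft_force: [-2.9, 6.9, 3.1]
gripper_width: 0.284
```

Request:
{"method": "step_arm", "body": {"deltas": [[[0.005,0.0188,0],0],[[0.0119,0.037,0],0],[[0.0205,0.0544,0],0],[[0.03,0.069,0],0],[[0.0405,0.083,0],0]]}}

```text
clock: 46.75
ee_pos: [0.541, 0.0814, 0.3212]
ee_rot: [-3.137, 0.128, -0.001]
ft_force: [-3.4, 7.6, 4.8]
gripper_width: 0.287
```

Request:
{"method": "step_arm", "body": {"deltas": [[[0,0,0],0],[[0,0,0],0],[[0,0,0],0]]}}

```text
clock: 47.05
ee_pos: [0.5418, 0.0814, 0.321]
ee_rot: [-3.138, 0.13, -0.003]
ft_force: [0.2, 3.0, 3.0]
gripper_width: 0.287
```

Request:
{"method": "step_arm", "body": {"deltas": [[[0.002,0.0025,0],0],[[0.004,0.0045,0],0],[[0.004,0.0045,0],0],[[0.004,0.0045,0],0]]}}

```text
clock: 47.45
ee_pos: [0.5422, 0.0811, 0.3209]
ee_rot: [-3.131, 0.125, 0.005]
ft_force: [-19.8, 27.3, 15.0]
gripper_width: 0.293
```

Request:
{"method": "step_arm", "body": {"deltas": [[[-0.004,-0.0045,0],0],[[-0.004,-0.0045,0],0],[[-0.004,-0.0045,0],0],[[-0.004,-0.0045,0],0],[[-0.004,-0.0045,0],0]], "claw": 0.07}}

```text
clock: 47.95
ee_pos: [0.5412, 0.0804, 0.32]
ee_rot: [3.138, -0.131, -0.001]
ft_force: [-0.2, 0.1, 0.3]
gripper_width: 0.681
```

Request:
{"method": "step_arm", "body": {"deltas": [[[0,0,0],0],[[0,0,-0.03],0],[[0,0,-0.07],0],[[0,0,-0.1],0]]}}

```text
clock: 48.35
ee_pos: [0.5414, 0.0805, 0.4225]
ee_rot: [3.139, -0.131, 0.002]
ft_force: [1.2, 0.4, 0.3]
gripper_width: 0.793
```

```bash
python3 - <<'E'
from h import *
st(); plan([(.51,.2635,.415,-94.7),(.5225,.2635,.25,-94.7),(.5225,.2635,.102,-94.7)])
E
```

```text
{'clock': 48.35, 'joints': [0.5061, 0.0818, 0.0322, 0.0008, -1.5201, 0.9812], 'ee_pos': [0.5414, 0.0805, 0.4225], 'ee_rot': [3.1388, -0.1309, 0.002], 'ft_force': [1.2216, 0.3617, 0.3206], 'gripper_width': 0.7928}
from [0.5414 0.0805 0.4225] -94.8
(0.51, 0.2635, 0.415, -94.7) -> [[-0.0466, -0.1797, 0.0075], -0.001] rows 3.7
(0.5225, 0.2635, 0.25, -94.7) -> [[0.0125, -0.001, 0.165], -0.0] rows 3.3
(0.5225, 0.2635, 0.102, -94.7) -> [[0.0, 0.0, 0.148], -0.0] rows 3.0
```

Request:
{"method": "step_arm", "body": {"deltas": [[[-0.012,-0.045,0],0],[[-0.024,-0.09,0],0],[[-0.036,-0.135,0.003],0],[[-0.0466,-0.18,0.007],0],[[-0.0466,-0.18,0.007],0]], "claw": 0.05}}

```text
clock: 48.85
ee_pos: [0.5087, 0.2683, 0.4114]
ee_rot: [3.138, -0.125, -0.003]
ft_force: [-0.8, -0.3, -0.8]
gripper_width: 0.573
```

Request:
{"method": "step_arm", "body": {"deltas": [[[0.003,0,0.045],0],[[0.006,0,0.09],0],[[0.009,0,0.135],0],[[0.0125,-0.001,0.165],0],[[0.0125,-0.001,0.165],0]]}}

```text
clock: 49.35
ee_pos: [0.5206, 0.2622, 0.2436]
ee_rot: [3.133, -0.132, -0.01]
ft_force: [-0.3, 0.0, 0.6]
gripper_width: 0.568
```

```bash
python3 - <<'E'
from h import *
st(); p=shot('wrist')
for l,z in(('selector_knob',.105),('plunger_knob',.117)):
  for d in find_in(l,p)[:2]:print(l,np.round(d['extent']),round(d['confidence'],2),np.round(ray(p,*d['extent'][:2],z),4))
plan([(.5225,.2635,.102,-94.7)])
E
```

```text
{'clock': 49.35, 'joints': [0.8012, 0.2184, -0.202, -0.0012, -1.1588, 0.6859], 'ee_pos': [0.5206, 0.2622, 0.2436], 'ee_rot': [3.1332, -0.132, -0.0101], 'ft_force': [-0.3147, 0.0065, 0.5619], 'gripper_width': 0.5683}
selector_knob [ 44. 175.  85. 115.] 0.73 [0.5468 0.4653 0.105 ]
selector_knob [255. 178.  47.  58.] 0.63 [0.5263 0.264  0.105 ]
plunger_knob [346. 123. 333. 247.] 0.66 [0.5715 0.1808 0.117 ]
plunger_knob [444. 142. 135. 187.] 0.37 [0.5473 0.0936 0.117 ]
from [0.5232 0.2643 0.2502] -94.8
(0.5225, 0.2635, 0.102, -94.7) -> [[-0.0006, 0.0009, 0.1482], -0.001] rows 3.0
```

Request:
{"method": "step_arm", "body": {"deltas": [[[0,0.0005,0.04],0],[[0,0.0005,0.08],0],[[0,0.0005,0.12],0],[[0,0.0005,0.145],0],[[0,0.0005,0.148],0]]}}

```text
clock: 50.0
ee_pos: [0.5218, 0.2633, 0.0993]
ee_rot: [3.137, -0.131, -0.002]
ft_force: [-0.2, 0.6, 0.8]
gripper_width: 0.57
```

Request:
{"method": "step_arm", "body": {"deltas": [[[0,0,0],0],[[0,0,0],0],[[0,0,0],0],[[0,0,0],0],[[0,0,0],0]], "claw": 0.005}}

```text
clock: 50.5
ee_pos: [0.5224, 0.2638, 0.1012]
ee_rot: [-3.138, 0.13, -0.001]
ft_force: [0.1, -5.8, 4.4]
gripper_width: 0.18
```

Request:
{"method": "step_arm", "body": {"deltas": [[[0,0,0],0],[[0,0,0],0],[[0,0,0],0]]}}

```text
clock: 50.8
ee_pos: [0.5224, 0.2638, 0.1012]
ee_rot: [-3.138, 0.13, -0.001]
ft_force: [-2.6, -0.7, 6.7]
gripper_width: 0.181
```

Request:
{"method": "step_arm", "body": {"deltas": [[[0,0,-0.005],0],[[0,0,-0.01],0],[[0,0,-0.016],0],[[0,0,-0.016],0]]}}

```text
clock: 51.2
ee_pos: [0.5223, 0.2638, 0.1163]
ee_rot: [-3.138, 0.131, -0.0]
ft_force: [5.3, 1.7, -10.7]
gripper_width: 0.185
```

Gripped and lifted; turning to low.

Request:
{"method": "step_arm", "body": {"deltas": [[[0,0,0],-0.12],[[0,0,0],-0.24],[[0,0,0],-0.36],[[0,0,0],-0.48],[[0,0,0],-0.6]]}}

```text
clock: 51.7
ee_pos: [0.5226, 0.2623, 0.1156]
ee_rot: [3.033, 0.81, -0.001]
ft_force: [10.0, -6.0, -11.1]
gripper_width: 0.181
```

Request:
{"method": "step_arm", "body": {"deltas": [[[0,0,0],-0.12],[[0,0,0],-0.24],[[0,0,0],-0.36],[[0,0,0],-0.447],[[0,0,0],-0.447]]}}

```text
clock: 52.2
ee_pos: [0.5234, 0.2614, 0.1158]
ee_rot: [2.779, 1.459, -0.001]
ft_force: [14.1, -8.8, -10.0]
gripper_width: 0.18
```

Request:
{"method": "step_arm", "body": {"deltas": [[[0,0,0.005],0],[[0,0,0.01],0],[[0,0,0.015],0],[[0,0,0.016],0],[[0,0,0.016],0]]}}

```text
clock: 52.7
ee_pos: [0.5235, 0.2614, 0.1012]
ee_rot: [2.78, 1.455, -0.0]
ft_force: [9.1, -11.3, 0.7]
gripper_width: 0.183
```

Request:
{"method": "step_arm", "body": {"deltas": [[[0,0,0],0],[[0,0,0],0],[[0,0,0],0],[[0,0,0],0]], "claw": 0.05}}

```text
clock: 53.1
ee_pos: [0.5219, 0.2639, 0.1004]
ee_rot: [-2.783, -1.457, 0.0]
ft_force: [0.3, 0.3, 0.4]
gripper_width: 0.481
```

Request:
{"method": "step_arm", "body": {"deltas": [[[0,0,-0.05],0],[[0,0,-0.1],0],[[0,0,-0.15],0],[[0,0,-0.2],0],[[0,0,-0.25],0]]}}

```text
clock: 53.6
ee_pos: [0.5215, 0.2636, 0.3527]
ee_rot: [-2.783, -1.457, -0.001]
ft_force: [0.7, 1.8, 0.9]
gripper_width: 0.573
```

```bash
python3 - <<'E'
from h import *
st(); plan([(.45,.2,.45,-64.7),(.42,.1,.5,-94.7)])
E
```

```text
{'clock': 53.6, 'joints': [0.8023, 0.161, -0.0275, -0.0002, -1.3819, 1.7331], 'ee_pos': [0.5215, 0.2636, 0.3527], 'ee_rot': [-2.783, -1.4569, -0.0005], 'ft_force': [0.7465, 1.8476, 0.861], 'gripper_width': 0.5727}
from [0.5215 0.2636 0.3527] -34.7
(0.45, 0.2, 0.45, -64.7) -> [[-0.093, -0.0225, -0.0973], 0.523] rows 3.5
(0.42, 0.1, 0.5, -94.7) -> [[-0.0699, 0.0776, -0.05], 0.524] rows 3.5
```

Request:
{"method": "step_arm", "body": {"deltas": [[[-0.023,-0.006,-0.025],0.13],[[-0.046,-0.012,-0.05],0.26],[[-0.07,-0.017,-0.075],0.39],[[-0.093,-0.022,-0.097],0.524]]}}

```text
clock: 54.0
ee_pos: [0.45, 0.1992, 0.4487]
ee_rot: [-3.067, -0.678, -0.001]
ft_force: [0.1, 0.5, 0.1]
gripper_width: 0.576
```

Request:
{"method": "step_arm", "body": {"deltas": [[[-0.005,0.005,-0.02],0.13],[[-0.01,0.01,-0.03],0.26],[[-0.015,0.02,-0.04],0.39],[[-0.02,0.025,-0.04],0.524],[[-0.02,0.025,-0.04],0.524]]}}

```text
clock: 54.5
ee_pos: [0.4432, 0.1682, 0.488]
ee_rot: [-3.138, 0.135, -0.001]
ft_force: [-0.4, -0.2, 0.7]
gripper_width: 0.571
```

Request:
{"method": "step_arm", "body": {"deltas": [[[0,0,0],0],[[0,0,0],0],[[0,0,0],0]]}}

```text
clock: 54.8
ee_pos: [0.4436, 0.169, 0.4869]
ee_rot: [3.138, -0.128, -0.001]
ft_force: [-0.1, -0.1, 0.5]
gripper_width: 0.574
```

```bash
python3 - <<'E'
from h import *
st(); p=shot('wrist'); q=shot('scene')
a=cv2.resize(p['image'][0:220,60:460,::-1],(800,440),interpolation=2)
b=cv2.resize(q['image'][120:330,130:410,::-1],(800,600),interpolation=2)
cv2.imwrite('pics/w13.png',a);cv2.imwrite('pics/s13.png',b)
for l in('finished_centre','selector_knob','plunger_knob','drill_handle'):
  for s,x in(('w',p),('s',q)):print(l,s,[(np.round(d['extent']).tolist(),round(d['confidence'],2)) for d in find_in(l,x)][:4])
E
```

```text
{'clock': 54.8, 'joints': [0.7798, -0.0455, 0.0413, -0.0001, -1.6584, 0.7091], 'ee_pos': [0.4436, 0.169, 0.4869], 'ee_rot': [3.1385, -0.1285, -0.001], 'ft_force': [-0.0984, -0.1348, 0.4648], 'gripper_width': 0.5739}
finished_centre w [([493.0, 20.0, 38.0, 37.0], 0.81)]
finished_centre s [([296.0, 245.0, 18.0, 22.0], 0.78), ([329.0, 242.0, 11.0, 16.0], 0.71), ([238.0, 224.0, 67.0, 46.0], 0.63), ([216.0, 292.0, 17.0, 25.0], 0.61)]
selector_knob w [([201.0, 103.0, 37.0, 25.0], 0.93)]
selector_knob s []
plunger_knob w [([394.0, 137.0, 25.0, 13.0], 0.79), ([81.0, 140.0, 75.0, 140.0], 0.21)]
plunger_knob s [([212.0, 219.0, 8.0, 11.0], 0.65)]
drill_handle w [([292.0, 52.0, 123.0, 104.0], 0.84)]
drill_handle s [([293.0, 179.0, 96.0, 42.0], 0.59)]
```

View pics/w13.png

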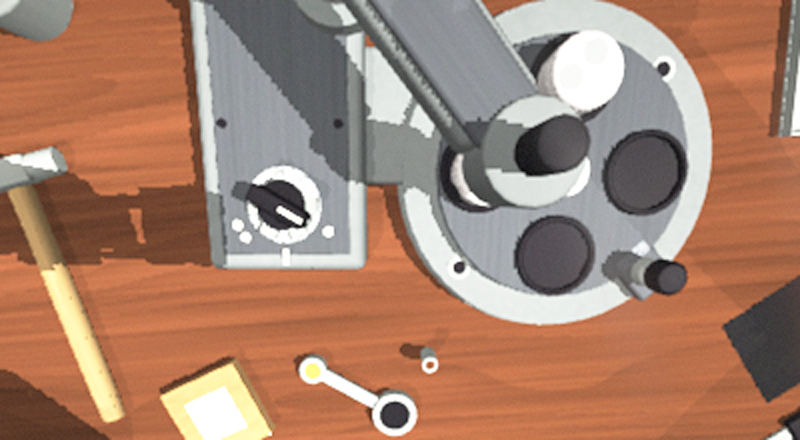

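View pics/s13.png

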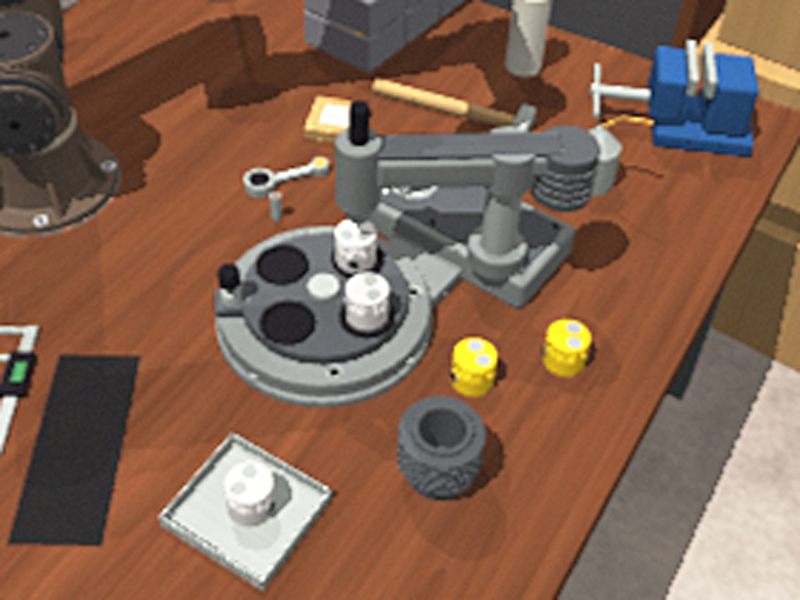

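Both views agree. The pointer is at the single dot, and the arm is in over the piston at the work station. The second new piston stands in its nest, the finished one is upright in the tray, and the bystanders are in place.

```bash
python3 -c "
from rig import *
print(get_obs()['clock'],sign_off())"
```

```text
the job is handed in; nothing more can be done
55.3 None
```

I did all the steps in the required order and handed the job in at about 55 s of the 208 s. `sign_off` gives no verdict, so the result below rests on my own checks.

- **Sequence:** selector to neutral, drill arm out to its far stop, finished piston into the tray, and the two mat pistons (only two were there) into nests 0 and 3. Then the table went one hole anticlockwise with the plunger home, the arm came back in against its stop, and the selector went to low.
- **Final pictures (wrist and scene cameras):**
  - The selector pointer is at the single dot.
  - The plunger knob is down at the next hole.
  - The drill is over the piston from nest 0, and the other new piston stands upright in its nest.
  - The finished piston stands in the tray. The bystanders in view look unmoved, and the gripper is clear.
- **Plunger and arm:** the plunger knob went down to its starting height. When I pushed the arm further in, it moved only about 0.5 mm before force built up, so it is against its stop.
- **What went wrong on the way:**
  - The nest 0 piston touched the rim on the first lowering and went in after a shift of about 3 mm.
  - The nest 3 piston caught its rim and tilted in the jaws. I moved it over and released it on the nest floor. One wrist image then put it about 4 mm from the nest centre, more than the 3 mm a seated piston can move. I took that as measurement error, because the later pictures show it seated upright.
- **Not measured:** joint angles are not reported, so I inferred the selector, table and arm positions from gripper positions, forces and pictures.

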